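# Clear the baking tray and lay the patties in rows

## Task

First clear the baking tray: stand the tin and the spice jar upright well in under the roofs of the two steel risers, the shorter thing under the low roof and the taller under the high one. Then lay all the patties from the board flat on the tray, one in each embossed ring, filling the far row of two first, then the middle row, and putting only what is left over in the near row. Leave everything else on the worktop where it is.

Things in the scene. Friction and masses are not known exactly. Their poses are not given: they have to be found in the camera images.
- tray: Fixed aluminium baking tray, 280 (its x, away from the robot) x 200 (y) mm; origin under its centre, on the worktop. Its floor is 4 mm above the worktop; a rim 5 mm wide and 10 mm high runs round it. Six rings 62 mm across are embossed on it, three rows of two, 80 mm apart both ways. The tin and the jar stand on it at the start.
- board: Fixed wooden cutting board 170 x 270 x 5 mm on which the patties lie flat at the start; origin under its centre.
- tin_mid (a point): Centre (half-way up) of the food tin: upright cylinder, 58 mm across, 72 mm high, 0.18 kg; its z axis is the axis of the tin.
- jar_mid (a point): Centre (half-way up) of the spice jar with a dark cap: upright cylinder, 44 mm across, 105 mm high, 0.11 kg; its z axis is the axis of the jar.
- riser_low_front (a point): Low steel riser, fixed, C-shaped from the side, sheet 4 mm: base 128 deep (x) x 90 wide (y) mm, back plate, and a roof over its rear 60 mm, 84 mm clear above it; no sides. The point: top of the base (4 mm above the worktop), below the middle of the roof's front edge. x points in under the roof (base from -68, back plate's face at +56 mm), y to the left.
- riser_high_front (a point): High steel riser: the same in all but height, 128 mm clear between base and roof. Same point and axes as for the low riser. The two risers stand side by side, either way round.
- patty1_mid (a point): Centre of a frozen burger patty: rigid disc 48 mm across and 18 mm thick, 60 g, its z axis across the disc; absent (None) in some starts. All patties are alike.
- patty2_mid (a point): Centre of a frozen burger patty: rigid disc 48 mm across and 18 mm thick, 60 g, its z axis across the disc; absent (None) in some starts. All patties are alike.
- patty3_mid (a point): Centre of a frozen burger patty: rigid disc 48 mm across and 18 mm thick, 60 g, its z axis across the disc; absent (None) in some starts. All patties are alike.
- patty4_mid (a point): Centre of a frozen burger patty: rigid disc 48 mm across and 18 mm thick, 60 g, its z axis across the disc; absent (None) in some starts. All patties are alike.
- patty5_mid (a point): Centre of a frozen burger patty: rigid disc 48 mm across and 18 mm thick, 60 g, its z axis across the disc; absent (None) in some starts. All patties are alike.
- slot_far_left (a point): Centre of the embossed ring in the far row, left column of the tray, on the tray's floor.
- slot_far_right (a point): Centre of the embossed ring in the far row, right column of the tray, on the tray's floor.
- slot_mid_left (a point): Centre of the embossed ring in the mid row, left column of the tray, on the tray's floor.
- slot_mid_right (a point): Centre of the embossed ring in the mid row, right column of the tray, on the tray's floor.
- slot_near_left (a point): Centre of the embossed ring in the near row, left column of the tray, on the tray's floor.
- slot_near_right (a point): Centre of the embossed ring in the near row, right column of the tray, on the tray's floor.
- timer: Kitchen timer, 74 mm across, 55 mm high; origin in the middle of its underside. A bystander, to be left where it is.
- fish_turner: Fish turner lying flat, 310 x 76 x 20 mm, long side along its x; origin in the middle of its underside. A bystander, to be left where it is.

How it is judged:
By the outcome, as a careful person would: the job done as asked, in the order asked, and still so for the second after the job is handed in, with the robot touching nothing.
Of patty1, patty2, patty3, patty4, patty5 only 3 to 5 are there at a start; the rules pass over those that are not, and their reading is None.
At some moment in a run one of patty1, patty2, patty3, patty4, patty5 may be knocked a few centimetres aside while the robot is not near it.
It also fails if it takes over 210 s, if anything falls off the work surface, if the arm or the gripper's body presses on something with over 40 N, if the wrist force passes 120 N, or if a joint passes its speed limit or range.

## Robot

A 6-joint arm with a two-finger parallel gripper is mounted at the origin on a cart in front of the work surface, level with it; the furniture and walls round the work are solid. World frame = base frame: x ahead of the robot, y to its left, z up, the work surface at z = 0. Lengths are in m, angles in rad, forces in N, time in s.
With the tool pointing down it reaches from about 0.35 to 0.85 m from the base axis. Payload 8.1 kg.
Tool frame: the origin (TCP) lies midway between the tips of the shut fingers; the grasp point (between the pads) lies 19 mm behind it; z points along the fingers, y is the line along which they close (so a half turn about z gives the same grasp; the last joint's range is limited). The gripper opens to 93 mm and grips with 3 to 60 N. Pads are 15 mm wide; open, the fingers measure 128 mm over their backs; the gripper's body (75 mm by 188 mm) begins 65 mm behind the grasp point.
Start: joints at [1.034, 0.13, 1.488, -0, 1.523, -0.085], TCP at [0.262, 0.54, 0.199] pointing down, gripper open.
Joint ranges: [-2.96, 2.96], [-0.89, 2.26], [0.02, 2.5], [-1.34, 4.48], [0, 2.73], [-2.66, 2.66]. Speed limits (rad/s): [2.39, 2.39, 2.79, 3.14, 3.14, 3.14].

## Interface

Orientations are given as a rotation vector (axis times angle).
In Python, from plant import read_state, read_camera, get_calibration, close_job gives the robot as it stands.
- The arm moves only by the shell command python3 -m crank 'ROWS' [FORCE]. ROWS is JSON, a list that holds one entry, the list of rows, each a list of 7 numbers: the gripper's target within -1 to 1 (fully open at 1, half-way at 0, shut at -1), then the shift along the tool's x, y, z as a fraction of full scale, then the turn, a rotation vector about the tool's x, y, z as a fraction of full scale. In form: [[[grip, x, y, z, rx, ry, rz], ...]]. A call has exactly 5 rows; each row is the pose to reach, as a shift and turn from the pose commanded when the call began, along the tool's axes at that moment; what a row does not reach only later rows make up. Full scale, the value 1, is 0.5 m for a shift and 90 degrees for a turn. A row lasts 1/8 s, in which the tool goes at most 62.5 mm and 10.7 degrees, less where a joint would pass 70% of its speed; a pose out of reach is approached as far as the arm can. A call with a number of a shift or a turn outside -1 to 1 is refused whole. A call with a gripper value outside its range is refused whole. The fingers move at their own pace and stop on an object; FORCE is the grip in N (left out, the last holds). Time passes only in rows, so rows that repeat a pose let the fingers close, or fill a call up. It gives the time, the measured TCP pose, the force, the opening and the grip force at its end, in the units of the state.
- read_state(): the state, without advancing time (a new reading comes with each control period).
- read_camera(name): name is "scene" or "top"; returns the picture (400x640x3 uint8, red, green, blue); there is no depth.
- get_calibration(name): a dict with "fx", "fy", "cx", "cy" (pixels), "eye" and "orientation" of the camera in the world. Camera axes: x right, y down, z forward; pixel columns grow to the right and rows downward; lengths in m; the calibration is good to about 2 mm. A picture is of the moment at which its call begins. get_calibration takes no time and is no camera call.
- close_job(): hands the job in; it is judged then, once.
The state is a dict: "t": time; "q": joint angles; "dq": joint speeds; "joint_torque": joint torques, N m; "tool_pos": TCP position; "orientation": TCP orientation; "force": force on the tool from outside, world axes, zero at the start; "wrist_torque": the same for the moment, N m; "opening": finger opening in m; "gripper_force": force on a finger pad.
Only numpy, scipy, OpenCV 4.12 (cv2) and the standard library are available. Lean on these libraries where they do the work, as an engineer would, in place of code of your own. Each camera call takes 0.05 s, during which the arm holds its last target. There are 200 camera calls.

## Working session

There is one attempt and no reset: what is moved stays moved. The work goes in short steps, Python scripts to look and compute and a shell command to move; the robot and the scene stay as the last step left them, time stands still between calls to the robot, and variables do not carry over. Pictures are saved under pics/ and viewed, at most 14 in all, crops included, and the job is handed in when it is done.

```bash
mkdir -p pics
python3 - <<'E'
from plant import *
import cv2
s=read_state();print(s)
for n in("top","scene"):
    print(get_calibration(n)); im=read_camera(n); cv2.imwrite(f"pics/{n}0.png",im[:,:,::-1])
E
```

```text
{'t': 0.0, 'q': array([ 1.03359934e+00,  1.31168288e-01,  1.48926523e+00,  1.58698619e-05,
        1.52297829e+00, -8.53847219e-02]), 'dq': array([-1.35623990e-03, -8.68140477e-05,  7.96952400e-04,  3.93165121e-04,
        5.22068917e-04, -1.30611543e-03]), 'joint_torque': array([ 1.02874754e-03, -5.59854555e+01, -4.91751981e+01,  7.68903131e-02,
        3.52412753e-02, -1.67445733e-04]), 'tool_pos': array([0.26161864, 0.53929832, 0.19749093]), 'orientation': array([-7.03556704e-01, -3.06121049e+00,  2.71206109e-03]), 'force': array([-0.02243807,  0.09861062,  0.85695673]), 'wrist_torque': array([ 0.01525705, -0.03577571, -0.00763065]), 'gripper_force': 0.0, 'opening': 0.09342399119328376}
{'fx': 445.4152561749778, 'fy': 445.4152561749778, 'cx': 324.4731986473468, 'cy': 196.40712219292524, 'eye': array([ 0.40101519, -0.07945533,  1.31218531]), 'orientation': array([-2.12666434,  2.13833592, -0.15749497])}
{'fx': 362.3681935158482, 'fy': 362.3681935158482, 'cx': 320.48192091923016, 'cy': 198.5686293310817, 'eye': array([ 0.16965245, -0.43029401,  0.73004085]), 'orientation': array([-2.23049286,  1.03019084, -0.40774393])}
```

View pics/top0.png

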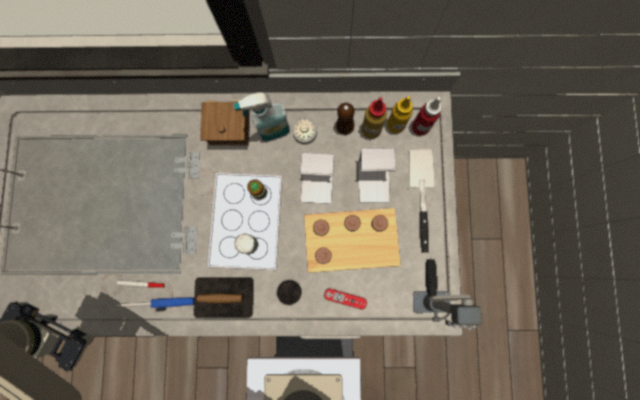

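View pics/scene0.png

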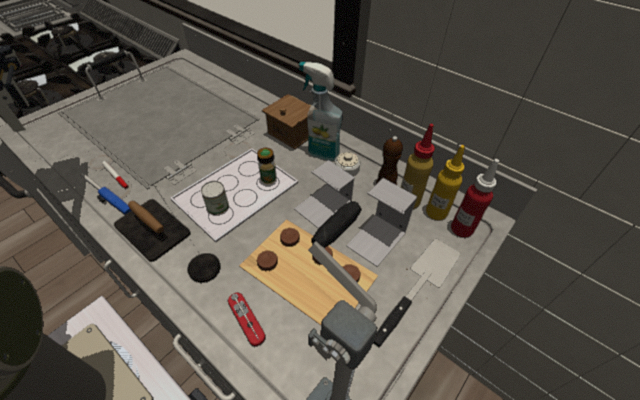

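```bash
cat > h.py <<'E'
import numpy as np, cv2
from scipy.spatial.transform import Rotation as R
from plant import *
def p2w(n,u,v,z):
    c=get_calibration(n); r=R.from_rotvec(c['orientation']).as_matrix()
    d=r@np.array([(u-c['cx'])/c['fx'],(v-c['cy'])/c['fy'],1]); e=np.array(c['eye'])
    return (e+d*(z-e[2])/d[2])
def w2p(n,p):
    c=get_calibration(n); r=R.from_rotvec(c['orientation']).as_matrix()
    q=r.T@(np.array(p)-c['eye']); return np.array([c['fx']*q[0]/q[2]+c['cx'],c['fy']*q[1]/q[2]+c['cy']])
def crop(n,u0,v0,w,h,k,name,im=None):
    im=read_camera(n) if im is None else im
    cv2.imwrite(f"pics/{name}.png",cv2.resize(im[v0:v0+h,u0:u0+w,::-1],None,fx=k,fy=k,interpolation=cv2.INTER_CUBIC)); return im
def to(p,yaw=None):
    """shift in tool axes /0.5 and rz turn/90deg to reach TCP p with tool y at yaw"""
    s=read_state(); r=R.from_rotvec(s['orientation']); 
    print('pos',s['tool_pos'].round(4),'t',round(s['t'],2),'q',s['q'].round(2))
    print('shift',(r.inv().apply(np.array(p)-s['tool_pos'])/.5).round(3))
    m=r.as_matrix(); ya=np.degrees(np.arctan2(m[1,1],m[0,1]))
    print('tool y yaw',ya.round(1),'tool z',m[:,2].round(4))
E
python3 - <<'E'
from h import *
im=cv2.imread('pics/top0.png')[:,:,::-1]
crop('top',200,140,130,140,4.2,'c1',im); crop('top',290,140,120,140,4.2,'c2',im)
for z in (0,.004): print(p2w('top',0,0,z)-p2w('top',1,0,z))
E
```

```text
[4.16961578e-05 3.27852691e-03 0.00000000e+00]
[4.15690533e-05 3.26853281e-03 2.22044605e-16]
```

View pics/c1.png

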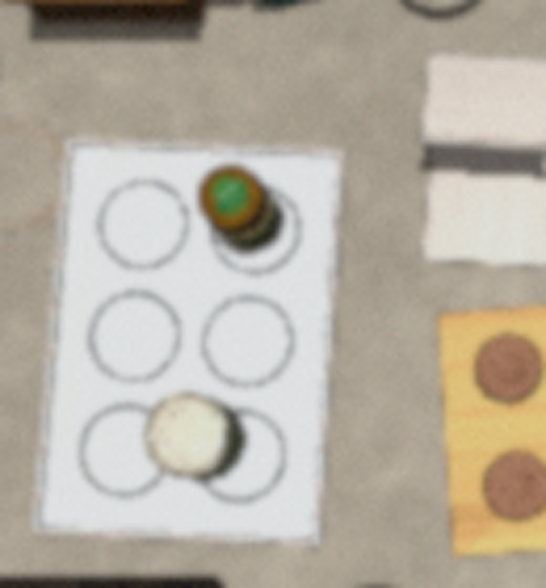

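View pics/c2.png

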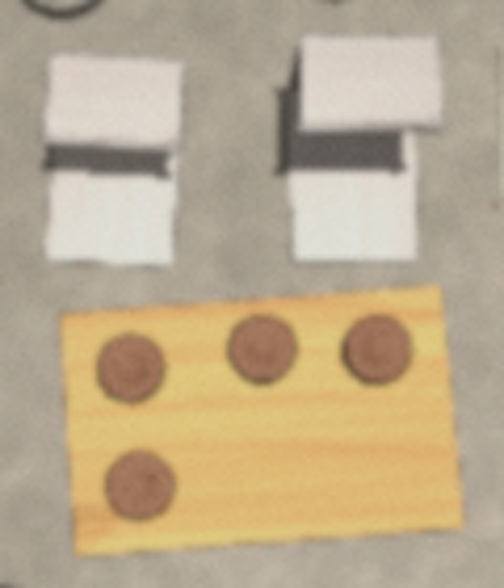

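Run:
```python
from h import *
f=lambda o,u,v,z:p2w('top',o+u/4.2-.4,140+v/4.2-.4,z).round(4)[:2]
print('jar',f(200,231,196,.109),'tin',f(200,187,435,.076))
S=np.array([f(200,*p,.004) for p in [(143,224),(255,228),(134,336),(248,341),(124,450),(240,455)]])
print('slots raw\n',S)
# rigid fit
M=np.array([(.08,.04),(.08,-.04),(0,.04),(0,-.04),(-.08,.04),(-.08,-.04)])
c=S.mean(0);U,_,V=np.linalg.svd((S-c).T@M);A=U@V
print('tray',c.round(4),np.degrees(np.arctan2(A[1,0],A[0,0])),'\n',(c+M@A.T).round(4))
for n,l,z in [('low',[(47,140),(180,148),(50,56),(182,62)],.088),('high',[(302,128),(440,126),(302,38),(438,38)],.136)]:
    print(n,'roof fl fr bl br',[f(290,*p,z) for p in l])
print('lowbase',f(290,47,262,.004),f(290,172,264,.004),'highbase',f(290,295,260,.004),f(290,416,260,.004))
for p in [(131,368),(262,349),(377,349),(140,485)]: print('patty',f(290,*p,.023))
for p in [(62,314),(440,286),(76,554),(462,526)]: print('board',f(290,*p,.005))
to([.5,0,.2])
```

```text
jar [0.6245 0.1272] tin [0.4705 0.1587]
slots raw
 [[0.6241 0.2075]
 [0.6207 0.1277]
 [0.5442 0.2116]
 [0.5402 0.1311]
 [0.4643 0.2163]
 [0.4604 0.1352]]
tray [0.5423 0.1716] -2.850735958725351 
 [[0.6242 0.2075]
 [0.6202 0.1276]
 [0.5443 0.2115]
 [0.5403 0.1316]
 [0.4644 0.2155]
 [0.4604 0.1356]]
low roof fl fr bl br [array([0.6656, 0.0015]), array([ 0.6595, -0.0874]), array([ 7.234e-01, -3.000e-04]), array([ 0.7185, -0.0892])]
high roof fl fr bl br [array([ 0.6619, -0.1655]), array([ 0.6626, -0.254 ]), array([ 0.7215, -0.1666]), array([ 0.7208, -0.2544])]
lowbase [0.5955 0.0067] [ 0.5936 -0.0817] highbase [ 0.5959 -0.1686] [ 0.5953 -0.2539]
patty [ 0.5184 -0.0529]
patty [ 0.531  -0.1434]
patty [ 0.5306 -0.2228]
patty [ 0.4382 -0.0588]
board [ 0.5583 -0.004 ]
board [ 0.5766 -0.2701]
board [ 0.3918 -0.0142]
board [ 0.4096 -0.2803]
pos [0.2616 0.5393 0.1976] t 0.1 q [ 1.03  0.13  1.49  0.    1.52 -0.09]
shift [-0.9   -0.762 -0.004]
tool y yaw 64.1 tool z [-9.0e-04 -1.4e-03 -1.0e+00]
```

```bash
cat >> h.py <<'E'
def go(g,head,pitch,back=.019):
    """grasp point g, tool z heading (deg), pitch below horizontal (deg); prints shift, turn in command units, both hand signs"""
    s=read_state(); r=R.from_rotvec(s['orientation']); h,a=np.radians([head,pitch])
    z=np.array([np.cos(h)*np.cos(a),np.sin(h)*np.cos(a),-np.sin(a)]); t=np.array(g)+back*z
    print('t',round(s['t'],2),'grasp now',(s['tool_pos']-back*r.as_matrix()[:,2]).round(4),'q',s['q'].round(2),'open',round(s['opening'],4),'F',s['force'].round(1),round(s['gripper_force'],1))
    for sg in (1,-1):
        y=sg*np.array([-np.sin(h),np.cos(h),0]); m=np.column_stack([np.cross(y,z),y,z])
        w=(r.inv()*R.from_matrix(m)).as_rotvec()/(np.pi/2)
        if np.abs(w).max()<1.3: print('shift',(r.inv().apply(t-s['tool_pos'])/.5).round(3),'turn',w.round(3))
E
python3 - <<'E'
from h import *
go([.35,.2,.3],20,80); go([.4705,.1587,.2],18.7,30)
E
```

```text
t 0.1 grasp now [0.2617 0.5394 0.2166] q [ 1.03  0.13  1.49  0.    1.52 -0.09] open 0.0931 F [1.1 0.1 0. ] 0.0
shift [-0.46  -0.529 -0.167] turn [-0.045 -0.106 -0.508]
t 0.1 grasp now [0.2617 0.5394 0.2166] q [ 1.03  0.13  1.49  0.    1.52 -0.09] open 0.0931 F [1.1 0.1 0. ] 0.0
shift [-0.732 -0.479  0.015] turn [-0.26  -0.632 -0.448]
```

```bash
python3 -m crank '[[[1,-0.2,-0.12,-0.2,-0.1,-0.2,-0.14],[1,-0.4,-0.26,-0.2,-0.2,-0.4,-0.3],[1,-0.6,-0.4,-0.15,-0.26,-0.63,-0.45],[1,-0.73,-0.48,-0.1,-0.26,-0.63,-0.45],[1,-0.73,-0.48,-0.1,-0.26,-0.63,-0.45]]]' 40; python3 -m crank '[[[1,0,0,0,0,0,0],[1,0,0,0,0,0,0],[1,0,0,0,0,0,0],[1,0,0,0,0,0,0],[1,0,0,0,0,0,0]]]'
python3 - <<'E'
from h import *
go([.4705,.1587,.18],18.7,30)
E
```

```text
t: 0.72
tool_pos: [0.4055, 0.3018, 0.2568]
orientation: [-0.075, 2.415, 0.169]
force: [0.2, -1.5, -0.0]
opening: 0.093
gripper_force: 0.0
t: 1.35
tool_pos: [0.4052, 0.3035, 0.2572]
orientation: [-0.07, 2.421, 0.169]
force: [-0.2, 0.2, 0.7]
opening: 0.0926
gripper_force: 0.0
t 1.35 grasp now [0.3929 0.3008 0.2714] q [ 0.86 -0.83  2.32 -0.47  1.09 -0.68] open 0.0926 F [-0.2  0.2  0.7] 0.0
shift [-0.007 -0.31   0.195] turn [-0.072 -0.199 -0.144]
```

```bash
python3 -m crank '[[[1,0,-0.1,0,-0.03,-0.07,-0.05],[1,0,-0.2,0.05,-0.05,-0.14,-0.1],[1,-0.01,-0.31,0.1,-0.07,-0.2,-0.14],[1,-0.01,-0.31,0.19,-0.07,-0.2,-0.14],[1,-0.01,-0.31,0.19,-0.07,-0.2,-0.14]]]';python3 -m crank '[[[1,0,0,0,0,0,0],[1,0,0,0,0,0,0],[1,0,0,0,0,0,0],[1,0,0,0,0,0,0],[1,0,0,0,0,0,0]]]'
python3 - <<'E'
from h import *
go([.4705,.1587,.18],18.7,30);go([.4705,.1587,.12],18.7,40)
E
```

```text
t: 1.98
tool_pos: [0.5543, 0.2277, 0.2517]
orientation: [-0.336, 2.13, 0.18]
force: [-0.9, 1.4, -0.0]
opening: 0.0928
gripper_force: 0.0
t: 2.6
tool_pos: [0.5528, 0.2296, 0.2512]
orientation: [-0.338, 2.13, 0.181]
force: [-0.3, 0.2, 0.6]
opening: 0.0929
gripper_force: 0.0
t 2.6 grasp now [0.5377 0.2247 0.2617] q [ 0.3  -0.89  2.5   0.02  0.55 -1.6 ] open 0.0929 F [-0.3  0.2  0.6] 0.0
shift [ 0.227 -0.083 -0.051] turn [-0.007 -0.036 -0.003]
t 2.6 grasp now [0.5377 0.2247 0.2617] q [ 0.3  -0.89  2.5   0.02  0.55 -1.6 ] open 0.0929 F [-0.3  0.2  0.6] 0.0
shift [ 0.334 -0.083  0.014] turn [-0.007  0.075 -0.004]
```

Run:
```python
from h import *
go([.6245,.1272,.18],11.5,35)
```

```text
t 2.6 grasp now [0.5377 0.2247 0.2617] q [ 0.3  -0.89  2.5   0.02  0.55 -1.6 ] open 0.0929 F [-0.3  0.2  0.6] 0.0
shift [ 0.081 -0.243  0.177] turn [0.059 0.019 0.041]
```

```bash
python3 -m crank '[[[1,0,-0.1,0.05,0.03,0.01,0.02],[1,0.03,-0.2,0.08,0.06,0.02,0.04],[1,0.06,-0.24,0.12,0.06,0.02,0.04],[1,0.08,-0.24,0.177,0.06,0.02,0.04],[1,0.08,-0.243,0.177,0.06,0.02,0.04]]]';python3 -m crank '[[[1,0,0,0,0,0,0],[1,0,0,0,0,0,0],[1,0,0,0,0,0,0],[1,0,0,0,0,0,0],[1,0,0,0,0,0,0]]]'
python3 - <<'E'
from h import *
go([.6245,.1272,.06],11.5,35)
E
```

```text
t: 3.22
tool_pos: [0.6387, 0.1292, 0.1649]
orientation: [-0.219, 2.181, 0.112]
force: [-0.2, -0.1, -0.2]
opening: 0.0927
gripper_force: 0.0
t: 3.85
tool_pos: [0.6401, 0.1292, 0.1698]
orientation: [-0.219, 2.173, 0.111]
force: [0.2, 0.1, -0.0]
opening: 0.0935
gripper_force: 0.0
t 3.85 grasp now [0.6249 0.1262 0.1807] q [ 0.04 -0.5   2.41  0.44  0.3  -2.09] open 0.0935 F [ 0.2  0.1 -0. ] 0.0
shift [0.198 0.003 0.138] turn [-0.001 -0.     0.001]
```

Run:
```python
from h import *
go([.6245,.1272,.14],11.5,45);go([.6245,.1272,.05],11.5,45)
```

```text
t 3.85 grasp now [0.6249 0.1262 0.1807] q [ 0.04 -0.5   2.41  0.44  0.3  -2.09] open 0.0935 F [ 0.2  0.1 -0. ] 0.0
shift [0.073 0.002 0.046] turn [-0.001  0.111  0.001]
t 3.85 grasp now [0.6249 0.1262 0.1807] q [ 0.04 -0.5   2.41  0.44  0.3  -2.09] open 0.0935 F [ 0.2  0.1 -0. ] 0.0
shift [0.221 0.003 0.149] turn [-0.001  0.111  0.001]
```

```bash
python3 -m crank '[[[1,0.0,0,0,0,0.06,0],[1,0.03,0.002,0.02,0,0.11,0],[1,0.073,0.002,0.046,0,0.11,0],[1,0.11,0.002,0.072,0,0.11,0],[1,0.11,0.002,0.072,0,0.11,0]]]';python3 -m crank '[[[1,0,0,0,0,0,0],[1,0,0,0,0,0,0],[1,0,0,0,0,0,0],[1,0,0,0,0,0,0],[1,0,0,0,0,0,0]]]'
python3 - <<'E'
from h import *
go([.6245,.1272,.05],11.5,45)
E
```

```text
t: 4.47
tool_pos: [0.636, 0.1295, 0.1005]
orientation: [-0.236, 2.351, 0.096]
force: [-1.2, -0.6, 0.0]
opening: 0.0931
gripper_force: 0.0
t: 5.1
tool_pos: [0.6379, 0.1296, 0.1039]
orientation: [-0.236, 2.345, 0.095]
force: [0.1, -0.7, -0.3]
opening: 0.0929
gripper_force: 0.0
t 5.1 grasp now [0.6247 0.127  0.1173] q [ 0.06 -0.31  2.31  0.26  0.37 -1.91] open 0.0929 F [ 0.1 -0.7 -0.3] 0.0
shift [0.096 0.001 0.095] turn [-0.001  0.001  0.001]
```

```bash
python3 -m crank '[[[1,0.03,0,0.03,0,0,0],[1,0.06,0,0.06,0,0,0],[1,0.08,0.001,0.08,0,0,0],[1,0.096,0.001,0.095,0,0,0],[1,0.096,0.001,0.095,0,0,0]]]';python3 -m crank '[[[-1,0,0,0,0,0,0],[-1,0,0,0,0,0,0],[-1,0,0,0,0,0,0],[-1,0,0,0,0,0,0],[-1,0,0,0,0,0,0]]]' 25;python3 -m crank '[[[-1,0,0,0,0,0,0],[-1,0,0,0,0,0,0],[-1,0,0,0,0,0,0],[-1,0,0,0,0,0,0],[-1,0,0,0,0,0,0]]]'
python3 - <<'E'
from h import *
go([.6245,.1272,.1],11.5,45)
crop('scene',150,100,300,200,2.5,'j1')
E
```

```text
t: 5.72
tool_pos: [0.6365, 0.1299, 0.0346]
orientation: [-0.236, 2.348, 0.095]
force: [0.2, -0.1, -0.2]
opening: 0.0931
gripper_force: 0.0
t: 6.35
tool_pos: [0.6375, 0.13, 0.0363]
orientation: [-0.236, 2.346, 0.095]
force: [-0.6, 1.0, 1.0]
opening: 0.0475
gripper_force: 0.6
t: 6.98
tool_pos: [0.6375, 0.1299, 0.0362]
orientation: [-0.236, 2.346, 0.095]
force: [-0.7, 1.0, 2.0]
opening: 0.0431
gripper_force: 24.9
t 6.97 grasp now [0.6243 0.1273 0.0496] q [ 0.06 -0.15  2.32  0.48  0.21 -2.14] open 0.0431 F [-0.7  1.   2. ] 24.9
shift [-0.071 -0.    -0.071] turn [-0.001  0.     0.001]
```

View pics/j1.png

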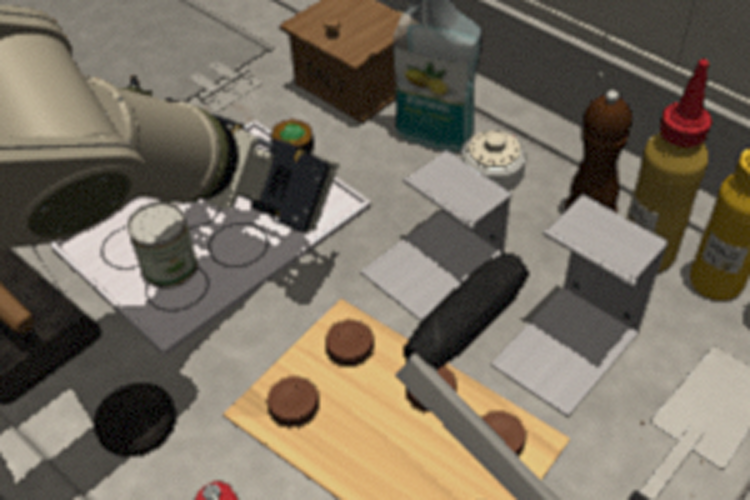

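Run:
```python
from h import *
for name,t,s in [('tip',(431,262),(357,206)),('root',(432,295),(314,240)),('box',(465,315),(348,330))]:
    b=min(((np.linalg.norm(w2p('scene',p2w('top',*t,z))-s),z) for z in np.arange(0,.9,.01)))
    print(name,b,p2w('top',*t,b[1]).round(3))
go([.62,.06,.15],5,45);go([.60,-.2105,.12],0,45)
```

```text
tip (np.float64(3.335962338799905), np.float64(0.4)) [ 0.412 -0.283  0.4  ]
root (np.float64(4.03621349118156), np.float64(0.4)) [ 0.347 -0.282  0.4  ]
box (np.float64(2.9793381778342005), np.float64(0.36)) [ 0.304 -0.358  0.36 ]
t 7.03 grasp now [0.6244 0.1273 0.0497] q [ 0.06 -0.15  2.32  0.48  0.21 -2.14] open 0.0425 F [-0.9 -0.   1.3] 24.9
shift [-0.117 -0.134 -0.167] turn [0.05  0.001 0.052]
t 7.03 grasp now [0.6244 0.1273 0.0497] q [ 0.06 -0.15  2.32  0.48  0.21 -2.14] open 0.0425 F [-0.9 -0.   1.3] 24.9
shift [ 0.03  -0.658 -0.227] turn [0.089 0.001 0.091]
```

```bash
python3 -m crank '[[[-1,-0.03,0,-0.03,0,0,0],[-1,-0.06,0,-0.06,0,0,0],[-1,-0.09,0,-0.11,0,0,0],[-1,-0.08,-0.05,-0.15,0.02,0,0.02],[-1,-0.06,-0.13,-0.18,0.04,0,0.04]]]';  python3 - <<'E'
from h import *
go([.59,-.2105,.12],-5,45)
E
```

```text
t: 7.65
tool_pos: [0.6083, 0.0581, 0.1217]
orientation: [-0.133, 2.352, 0.052]
force: [0.4, -0.2, -0.9]
opening: 0.0427
gripper_force: 24.9
t 7.65 grasp now [0.5949 0.0566 0.1351] q [-0.07 -0.5   2.4   0.28  0.48 -1.96] open 0.0427 F [ 0.4 -0.2 -0.9] 24.9
shift [ 0.072 -0.535 -0.027] turn [0.089 0.001 0.091]
```

```bash
python3 -m crank '[[[-1,0.01,-0.09,-0.01,0.02,0,0.02],[-1,0.02,-0.2,-0.02,0.04,0,0.04],[-1,0.04,-0.31,-0.02,0.06,0,0.06],[-1,0.05,-0.43,-0.03,0.09,0,0.09],[-1,0.07,-0.53,-0.03,0.09,0,0.09]]]'; python3 -m crank '[[[-1,0,0,0,0,0,0],[-1,0,0,0,0,0,0],[-1,0,0,0,0,0,0],[-1,0,0,0,0,0,0],[-1,0,0,0,0,0,0]]]'
python3 - <<'E'
from h import *
go([.59,-.2105,.058],-5,45);go([.678,-.2105,.058],-5,45)
E
```

```text
t: 8.28
tool_pos: [0.6027, -0.2109, 0.1079]
orientation: [0.109, 2.353, -0.045]
force: [0.7, -1.8, -1.2]
opening: 0.0427
gripper_force: 25.0
t: 8.9
tool_pos: [0.6032, -0.2082, 0.1079]
orientation: [0.102, 2.353, -0.046]
force: [-0.3, 1.1, -1.8]
opening: 0.0429
gripper_force: 24.9
t 8.9 grasp now [ 0.5898 -0.207   0.1213] q [-0.65 -0.31  2.3   0.75  0.59 -2.66] open 0.0429 F [-0.3  1.1 -1.8] 24.9
shift [ 0.089 -0.007  0.09 ] turn [-0.001  0.001  0.001]
t 8.9 grasp now [ 0.5898 -0.207   0.1213] q [-0.65 -0.31  2.3   0.75  0.59 -2.66] open 0.0429 F [-0.3  1.1 -1.8] 24.9
shift [-0.035  0.009  0.214] turn [-0.001  0.001  0.001]
```

Run:
```python
from h import *
go([.60,-.2105,.09],-12,45);go([.60,-.2105,.06],-12,45)
```

```text
t 8.9 grasp now [ 0.5898 -0.207   0.1213] q [-0.65 -0.31  2.3   0.75  0.59 -2.66] open 0.0429 F [-0.3  1.1 -1.8] 24.9
shift [ 0.03  -0.008  0.059] turn [0.054 0.001 0.056]
t 8.9 grasp now [ 0.5898 -0.207   0.1213] q [-0.65 -0.31  2.3   0.75  0.59 -2.66] open 0.0429 F [-0.3  1.1 -1.8] 24.9
shift [ 0.072 -0.008  0.101] turn [0.054 0.001 0.056]
```

```bash
python3 -m crank '[[[-1,0.01,-0.002,0.02,0.02,0,0.02],[-1,0.02,-0.004,0.04,0.054,0,0.056],[-1,0.03,-0.008,0.059,0.054,0,0.056],[-1,0.05,-0.008,0.08,0.054,0,0.056],[-1,0.072,-0.008,0.101,0.054,0,0.056]]]'; python3 -m crank '[[[-1,0,0,0,0,0,0],[-1,0,0,0,0,0,0],[-1,0,0,0,0,0,0],[-1,0,0,0,0,0,0],[-1,0,0,0,0,0,0]]]'
python3 - <<'E'
from h import *
go([.668,-.2105,.06],-12,45);go([.668,-.2105,.0505],-12,45)
E
```

```text
t: 9.52
tool_pos: [0.6133, -0.2137, 0.0466]
orientation: [0.248, 2.344, -0.103]
force: [0.3, 0.2, -0.0]
opening: 0.0431
gripper_force: 24.9
t: 10.15
tool_pos: [0.6131, -0.2143, 0.047]
orientation: [0.249, 2.344, -0.103]
force: [-0.1, 0.9, -1.4]
opening: 0.0428
gripper_force: 24.9
t 10.15 grasp now [ 0.5999 -0.2115  0.0604] q [-0.57 -0.17  2.32  0.83  0.34 -2.62] open 0.0428 F [-0.1  0.9 -1.4] 24.9
shift [-0.093  0.031  0.095] turn [-0.001  0.001 -0.001]
t 10.15 grasp now [ 0.5999 -0.2115  0.0604] q [-0.57 -0.17  2.32  0.83  0.34 -2.62] open 0.0428 F [-0.1  0.9 -1.4] 24.9
shift [-0.08   0.031  0.108] turn [-0.001  0.001 -0.001]
```

Good. Insert and lower, then check before release.

```bash
python3 -m crank '[[[-1,-0.03,0.01,0.03,0,0,0],[-1,-0.06,0.02,0.06,0,0,0],[-1,-0.093,0.031,0.095,0,0,0],[-1,-0.086,0.031,0.101,0,0,0],[-1,-0.081,0.031,0.107,0,0,0]]]'; python3 -m crank '[[[-1,0,0,0,0,0,0],[-1,0,0,0,0,0,0],[-1,0,0,0,0,0,0],[-1,0,0,0,0,0,0],[-1,0,0,0,0,0,0]]]'
python3 - <<'E'
from h import *
go([.59,-.2105,.0505],-12,45)
crop('scene',280,130,200,160,4,'j2')
E
```

```text
t: 10.78
tool_pos: [0.6803, -0.2125, 0.0364]
orientation: [0.249, 2.346, -0.102]
force: [-0.4, 0.4, -1.0]
opening: 0.0427
gripper_force: 24.8
t: 11.4
tool_pos: [0.6811, -0.213, 0.0375]
orientation: [0.249, 2.345, -0.103]
force: [0.2, -0.5, -1.1]
opening: 0.043
gripper_force: 24.9
t 11.4 grasp now [ 0.6679 -0.2102  0.0509] q [-0.48  0.04  2.15  0.79  0.27 -2.54] open 0.043 F [ 0.2 -0.5 -1.1] 24.9
shift [ 0.108 -0.033 -0.107] turn [-0.001  0.001 -0.001]
```

View pics/j2.png

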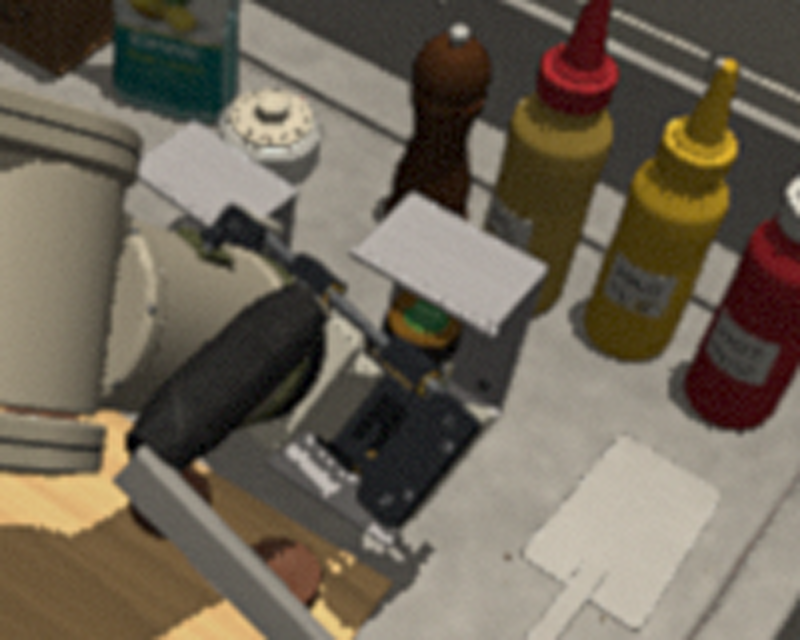

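```bash
python3 -m crank '[[[-1,0.002,0,0.002,0,0,0],[0.5,0.002,0,0.002,0,0,0],[0.5,0.002,0,0.002,0,0,0],[0.5,0.002,0,0.002,0,0,0],[0.5,0.002,0,0.002,0,0,0]]]'; python3 -m crank '[[[0.5,0,0,0,0,0,0],[0.5,0.03,-0.01,-0.03,0,0,0],[0.5,0.06,-0.02,-0.06,0,0,0],[0.5,0.09,-0.03,-0.09,0,0,0],[-1,0.108,-0.033,-0.107,0,0,0]]]'; python3 -m crank '[[[-1,0,0,0,0,0,0],[-1,0,0,0,0,0,0],[-1,0,0,0,0,0,0],[-1,0,0,0,0,0,0],[-1,0,0,0,0,0,0]]]'
python3 - <<'E'
from h import *
crop('top',290,140,120,140,4.2,'c3')
go([.64-.0,-.2105,.042],-12,45,back=0);go([.692-.026,-.2105,.042],-12,45,back=0)
E
```

```text
t: 12.08
tool_pos: [0.6811, -0.213, 0.036]
orientation: [0.249, 2.345, -0.103]
force: [0.2, 0.1, 0.1]
opening: 0.0694
gripper_force: 0.0
t: 12.7
tool_pos: [0.6028, -0.2118, 0.0374]
orientation: [0.253, 2.349, -0.105]
force: [-0.2, 0.3, 0.2]
opening: 0.0631
gripper_force: 0.0
t: 13.32
tool_pos: [0.6038, -0.2117, 0.0375]
orientation: [0.252, 2.349, -0.105]
force: [-0.3, -0.6, -0.2]
opening: 0.014
gripper_force: 0.0
t 13.38 grasp now [ 0.6037 -0.2117  0.0374] q [-0.57 -0.17  2.34  0.85  0.33 -2.66] open 0.01 F [-0.7 -0.6 -0.2] 0.0
shift [-0.056  0.018  0.043] turn [-0.002 -0.002 -0.002]
t 13.38 grasp now [ 0.6037 -0.2117  0.0374] q [-0.57 -0.17  2.34  0.85  0.33 -2.66] open 0.01 F [-0.7 -0.6 -0.2] 0.0
shift [-0.092  0.029  0.079] turn [-0.002 -0.002 -0.002]
```

View pics/c3.png

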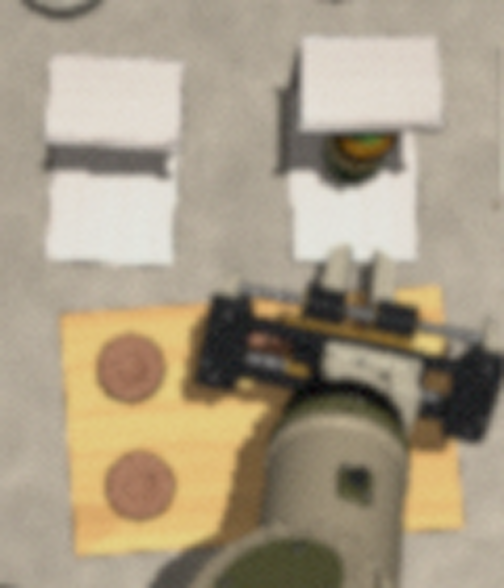

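```bash
python3 -m crank '[[[-1,-0.02,0.005,0.01,0,0,0],[-1,-0.04,0.012,0.03,0,0,0],[-1,-0.054,0.017,0.041,0,0,0],[-1,-0.060,0.019,0.047,0,0,0],[-1,-0.065,0.021,0.052,0,0,0]]]'; python3 -m crank '[[[-1,-0.005,0.0015,0.005,0,0,0],[-1,-0.01,0.003,0.01,0,0,0],[-1,-0.015,0.005,0.015,0,0,0],[-1,-0.02,0.006,0.02,0,0,0],[-1,-0.023,0.007,0.023,0,0,0]]]'; python3 -m crank '[[[-1,0,0,0,0,0,0],[-1,0.03,-0.01,-0.03,0,0,0],[-1,0.06,-0.02,-0.06,0,0,0],[-1,0.06,-0.02,-0.10,0,0,0],[-1,0.04,-0.02,-0.2,0,0,0]]]'
python3 - <<'E'
from h import *
crop('top',290,140,120,140,4.2,'c4')
go([.4705,.1587,.25],18,88)
E
```

```text
t: 14.0
tool_pos: [0.6463, -0.2102, 0.0417]
orientation: [0.252, 2.349, -0.105]
force: [0.3, -0.1, -0.8]
opening: 0.0004
gripper_force: 0.0
t: 14.62
tool_pos: [0.6632, -0.2104, 0.042]
orientation: [0.252, 2.348, -0.105]
force: [0.3, 0.4, 0.9]
opening: 0.0005
gripper_force: 0.3
t: 15.25
tool_pos: [0.5757, -0.2009, 0.0952]
orientation: [0.254, 2.355, -0.102]
force: [1.2, 0.8, 2.3]
opening: 0.0006
gripper_force: 0.0
t 15.3 grasp now [ 0.5646 -0.2003  0.1205] q [-0.59 -0.45  2.4   0.56  0.5  -2.35] open 0.0005 F [-1.1 -1.1  3.4] 0.0
shift [ 0.078  0.661 -0.435] turn [-0.141  0.468 -0.315]
```

View pics/c4.png

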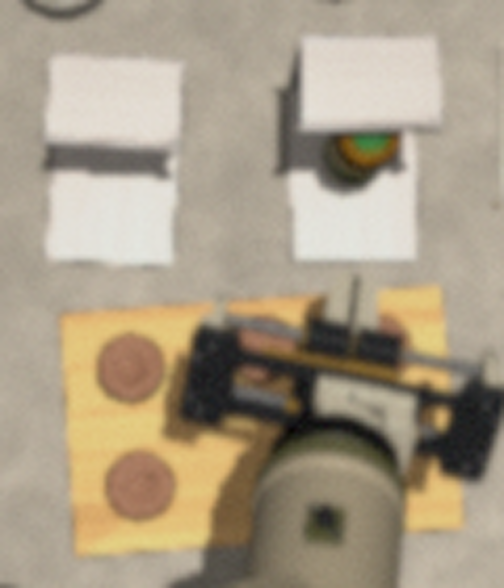

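Run:
```python
from h import *
f=lambda o,u,v,z:p2w('top',o+u/4.2-.4,140+v/4.2-.4,z).round(4)[:2]
print(f(290,369,140,.109),f(290,367,131,.109))
for n in('c3','c4'):
    im=cv2.imread(f'pics/{n}.png'); crop_=im[110:220,300:430]; cv2.imwrite(f'pics/{n}z.png',cv2.resize(crop_,None,fx=3,fy=3))
cv2.imwrite('pics/cz.png',np.hstack([cv2.imread('pics/c3z.png'),cv2.imread('pics/c4z.png')]))
im=crop('scene',330,150,110,100,5,'s4')
```

```text
[ 0.6595 -0.2113] [ 0.6656 -0.2101]
```

View pics/s4.png

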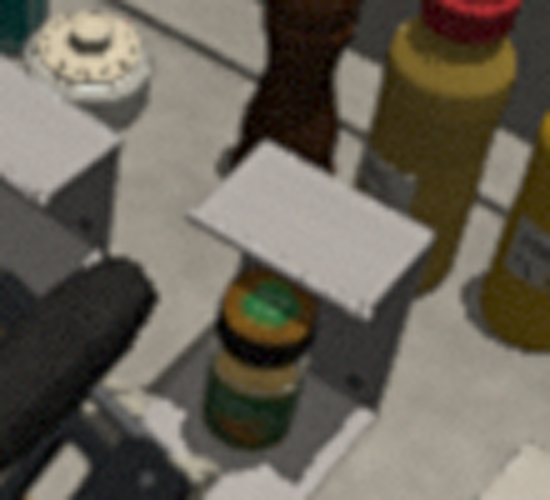

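View pics/cz.png

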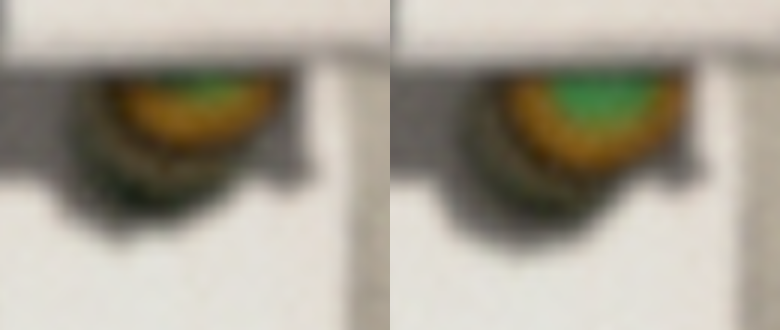

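Run:
```python
from h import *
for x,z in((.605,.05),(.615,.016),(.635,.015),(.664,.015)): go([x,-.211,z],-12,45,back=0)
```

```text
t 15.35 grasp now [ 0.58   -0.2043  0.1074] q [-0.59 -0.44  2.4   0.57  0.5  -2.36] open 0.0006 F [ 0.3 -0.5  2.8] 0.0
shift [ 0.046 -0.002  0.117] turn [-0.005  0.005  0.   ]
t 15.35 grasp now [ 0.58   -0.2043  0.1074] q [-0.59 -0.44  2.4   0.57  0.5  -2.36] open 0.0006 F [ 0.3 -0.5  2.8] 0.0
shift [0.08  0.003 0.179] turn [-0.005  0.005  0.   ]
t 15.35 grasp now [ 0.58   -0.2043  0.1074] q [-0.59 -0.44  2.4   0.57  0.5  -2.36] open 0.0006 F [ 0.3 -0.5  2.8] 0.0
shift [0.054 0.012 0.208] turn [-0.005  0.005  0.   ]
t 15.35 grasp now [ 0.58   -0.2043  0.1074] q [-0.59 -0.44  2.4   0.57  0.5  -2.36] open 0.0006 F [ 0.3 -0.5  2.8] 0.0
shift [0.014 0.024 0.249] turn [-0.005  0.005  0.   ]
```

```bash
python3 -m crank '[[[-1,0.023,0,0.06,0,0,0],[-1,0.046,-0.002,0.117,0,0,0],[-1,0.065,0.001,0.15,0,0,0],[-1,0.077,0.003,0.176,0,0,0],[-1,0.077,0.003,0.176,0,0,0]]]'; python3 -m crank '[[[-1,0,0,0,0,0,0],[-1,0,0,0,0,0,0],[-1,0,0,0,0,0,0],[-1,0,0,0,0,0,0],[-1,0,0,0,0,0,0]]]'
python3 - <<'E'
from h import *
for x,z in((.635,.0155),(.664,.0155)): go([x,-.211,z],-12,45,back=0)
E
```

```text
t: 15.98
tool_pos: [0.6131, -0.2032, 0.0144]
orientation: [0.26, 2.364, -0.112]
force: [-0.1, 0.4, 0.9]
opening: 0.0003
gripper_force: 0.0
t: 16.6
tool_pos: [0.6137, -0.2041, 0.0162]
orientation: [0.261, 2.361, -0.113]
force: [-0.1, 0.1, -0.2]
opening: 0.0005
gripper_force: 0.0
t 16.6 grasp now [ 0.6137 -0.2041  0.0162] q [-0.53 -0.09  2.31  0.88  0.27 -2.66] open 0.0005 F [-0.1  0.1 -0.2] 0.0
shift [-0.031 -0.004  0.032] turn [-0.008 -0.011 -0.003]
t 16.6 grasp now [ 0.6137 -0.2041  0.0162] q [-0.53 -0.09  2.31  0.88  0.27 -2.66] open 0.0005 F [-0.1  0.1 -0.2] 0.0
shift [-0.072  0.009  0.071] turn [-0.008 -0.011 -0.003]
```

```bash
python3 -m crank '[[[-1,-0.015,-0.002,0.016,0,0,0],[-1,-0.031,-0.004,0.032,0,0,0],[-1,-0.036,-0.002,0.037,0,0,0],[-1,-0.042,0,0.043,0,0,0],[-1,-0.048,0.002,0.049,0,0,0]]]'; python3 -m crank '[[[-1,-0.006,0.002,0.006,0,0,0],[-1,-0.012,0.004,0.011,0,0,0],[-1,-0.018,0.005,0.017,0,0,0],[-1,-0.024,0.007,0.022,0,0,0],[-1,-0.024,0.007,0.022,0,0,0]]]'; python3 -m crank '[[[-1,0,0,0,0,0,0],[-1,0.03,-0.01,-0.03,0,0,0],[-1,0.06,-0.02,-0.06,0,0,0],[-1,0.06,-0.02,-0.10,0,0,0],[-1,0.04,-0.02,-0.2,0,0,0]]]'
python3 - <<'E'
from h import *
a=read_camera('top');b=read_camera('scene')
a=cv2.resize(a[160:200,355:400],None,fx=8,fy=8); b=cv2.resize(b[170:250,350:420],None,fx=5,fy=5)
h=min(a.shape[0],b.shape[0]); cv2.imwrite('pics/j5.png',np.hstack([a[:h],b[:h]])[:,:,::-1])
go([.4705,.1587,.25],18,88)
E
```

```text
t: 17.23
tool_pos: [0.6475, -0.2104, 0.0149]
orientation: [0.261, 2.362, -0.113]
force: [-0.0, 0.6, 0.2]
opening: 0.0003
gripper_force: 0.0
t: 17.85
tool_pos: [0.6643, -0.2108, 0.0156]
orientation: [0.261, 2.361, -0.113]
force: [-0.4, -0.0, 0.1]
opening: 0.0004
gripper_force: 0.2
t: 18.48
tool_pos: [0.5774, -0.2005, 0.0699]
orientation: [0.263, 2.368, -0.11]
force: [0.3, 0.3, 1.2]
opening: 0.0001
gripper_force: 0.0
t 18.57 grasp now [ 0.5689 -0.2011  0.0955] q [-0.57 -0.37  2.4   0.59  0.43 -2.38] open 0.0004 F [ 1.6 -1.5  0.8] 0.0
shift [ 0.054  0.656 -0.482] turn [-0.145  0.461 -0.319]
```

View pics/j5.png

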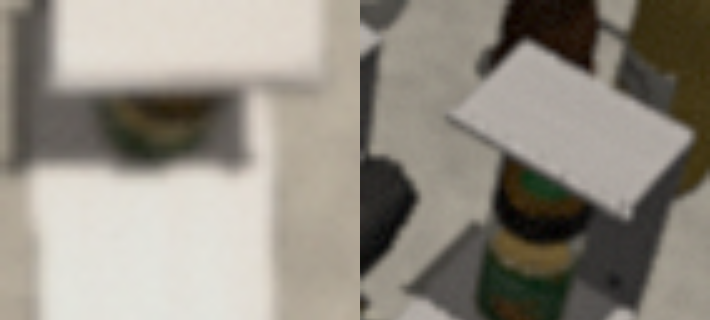

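```bash
python3 -m crank '[[[1,0.02,0.1,-0.1,-0.03,0.1,-0.06],[1,0.03,0.22,-0.2,-0.06,0.2,-0.12],[1,0.04,0.34,-0.3,-0.09,0.3,-0.18],[1,0.05,0.46,-0.4,-0.12,0.4,-0.26],[1,0.054,0.58,-0.48,-0.145,0.46,-0.32]]]';python3 -m crank '[[[1,0,0,0,0,0,0],[1,0,0,0,0,0,0],[1,0,0,0,0,0,0],[1,0,0,0,0,0,0],[1,0,0,0,0,0,0]]]'
python3 - <<'E'
from h import *
go([.4705,.1587,.13],18,89.9);go([.4705,.1587,.045],18,89.9)
E
```

```text
t: 19.2
tool_pos: [0.4808, 0.0619, 0.1998]
orientation: [-0.498, 3.077, 0.021]
force: [0.8, -0.2, 0.2]
opening: 0.0458
gripper_force: 0.0
t: 19.82
tool_pos: [0.4806, 0.0595, 0.1977]
orientation: [-0.489, 3.076, 0.021]
force: [-0.5, -0.1, 0.4]
opening: 0.0922
gripper_force: 0.0
t 19.82 grasp now [0.4801 0.0592 0.2167] q [ 0.   -0.22  1.83  0.02  1.51 -1.88] open 0.0922 F [-0.5 -0.1  0.4] 0.0
shift [-0.037  0.193  0.176] turn [0.006 0.017 0.001]
t 19.82 grasp now [0.4801 0.0592 0.2167] q [ 0.   -0.22  1.83  0.02  1.51 -1.88] open 0.0922 F [-0.5 -0.1  0.4] 0.0
shift [-0.032  0.192  0.346] turn [0.006 0.017 0.001]
```

```bash
python3 -m crank '[[[1,-0.01,0.09,0.03,0,0.01,0],[1,-0.03,0.193,0.07,0.006,0.017,0],[1,-0.037,0.193,0.15,0.006,0.017,0],[1,-0.035,0.193,0.25,0.006,0.017,0],[1,-0.032,0.192,0.346,0.006,0.017,0]]]';python3 -m crank '[[[1,0,0,0,0,0,0],[-1,0,0,0,0,0,0],[-1,0,0,0,0,0,0],[-1,0,0,0,0,0,0],[-1,0,0,0,0,0,0]]]' 30;python3 -m crank '[[[-1,0,0,0,0,0,0],[-1,0,0,0,0,0,0],[-1,0,0,-0.03,0,0,0],[-1,0,0,-0.1,0,0,0],[-1,0,0,-0.18,0,0,0]]]'
python3 - <<'E'
from h import *
go([.643,-.0412,.13],-3,89.9)
E
```

```text
t: 20.45
tool_pos: [0.4704, 0.1596, 0.025]
orientation: [-0.495, 3.099, 0.001]
force: [0.6, 0.2, -0.9]
opening: 0.0932
gripper_force: 0.0
t: 21.08
tool_pos: [0.471, 0.1599, 0.0274]
orientation: [-0.495, 3.098, 0.001]
force: [0.2, 2.5, 1.5]
opening: 0.0578
gripper_force: 0.7
t: 21.7
tool_pos: [0.4692, 0.1593, 0.1171]
orientation: [-0.496, 3.102, 0.0]
force: [0.9, -0.0, -2.4]
opening: 0.0567
gripper_force: 30.0
t 21.7 grasp now [0.4692 0.1593 0.1361] q [ 0.22 -0.1   1.87  0.    1.37 -1.66] open 0.0567 F [ 0.9 -0.  -2.4] 30.0
shift [-0.205 -0.489  0.012] turn [ 0.    -0.001  0.235]
```

```bash
python3 -m crank '[[[-1,-0.03,-0.09,0,0,0,0.04],[-1,-0.06,-0.19,0,0,0,0.1],[-1,-0.08,-0.3,0,0,0,0.16],[-1,-0.1,-0.39,0,0,0,0.235],[-1,-0.12,-0.46,0.01,0,0,0.235]]]';python3 -m crank '[[[-1,0,0,0,0,0,0],[-1,0,0,0,0,0,0],[-1,0,0,0,0,0,0],[-1,0,0,0,0,0,0],[-1,0,0,0,0,0,0]]]'
python3 - <<'E'
from h import *
go([.603,-.039,.053],-3,89.9);go([.643,-.0412,.052],-3,89.9);go([.643,-.0412,.047],-3,89.9)
E
```

```text
t: 22.32
tool_pos: [0.5998, -0.0423, 0.1125]
orientation: [0.086, 3.137, 0.0]
force: [-0.3, 0.4, -1.3]
opening: 0.0565
gripper_force: 30.0
t: 22.95
tool_pos: [0.5988, -0.0397, 0.1117]
orientation: [0.08, 3.138, 0.001]
force: [0.3, 0.5, -1.7]
opening: 0.0569
gripper_force: 30.0
t 22.95 grasp now [ 0.5987 -0.0397  0.1307] q [-0.15  0.18  1.59  0.    1.37 -1.67] open 0.0569 F [ 0.3  0.5 -1.7] 30.0
shift [-0.008  0.002  0.155] turn [0.    0.    0.001]
t 22.95 grasp now [ 0.5987 -0.0397  0.1307] q [-0.15  0.18  1.59  0.    1.37 -1.67] open 0.0569 F [ 0.3  0.5 -1.7] 30.0
shift [-0.088  0.001  0.158] turn [0.    0.    0.001]
t 22.95 grasp now [ 0.5987 -0.0397  0.1307] q [-0.15  0.18  1.59  0.    1.37 -1.67] open 0.0569 F [ 0.3  0.5 -1.7] 30.0
shift [-0.088  0.001  0.168] turn [0.    0.    0.001]
```

```bash
python3 -m crank '[[[-1,-0.004,0.001,0.08,0,0,0],[-1,-0.008,0.002,0.155,0,0,0],[-1,-0.04,0.002,0.157,0,0,0],[-1,-0.088,0.001,0.158,0,0,0],[-1,-0.088,0.001,0.167,0,0,0]]]';python3 -m crank '[[[-1,0,0,0,0,0,0],[-1,0,0,0,0,0,0],[0.7,0,0,0,0,0,0],[0.7,0,0,0,0,0,0],[0.7,0,0,0,0,0,0]]]';python3 -m crank '[[[0.7,0,0,-0.04,0,0,0],[0.7,0,0,-0.1,0,0,0],[0.7,0.02,0,-0.16,0,0,0],[-1,0.08,0,-0.18,0,0,0],[-1,0.17,0,-0.18,0,0,0]]]'
python3 - <<'E'
from h import *
im=crop('top',290,140,120,140,4.2,'c6')
go([.60,-.0382,.02],-3,80,back=0);go([.64,-.0412,.02],-3,80,back=0)
E
```

```text
t: 23.58
tool_pos: [0.6445, -0.042, 0.0285]
orientation: [0.081, 3.137, 0.001]
force: [-0.0, 0.1, -1.1]
opening: 0.0568
gripper_force: 30.0
t: 24.2
tool_pos: [0.6431, -0.042, 0.0284]
orientation: [0.082, 3.138, 0.001]
force: [-1.1, -0.2, -0.2]
opening: 0.0779
gripper_force: 0.0
t: 24.82
tool_pos: [0.5594, -0.038, 0.1214]
orientation: [0.081, 3.133, -0.0]
force: [0.0, 0.7, 0.0]
opening: 0.0636
gripper_force: 0.0
t 24.88 grasp now [ 0.5517 -0.0369  0.1176] q [-0.16  0.06  1.71  0.    1.37 -1.68] open 0.0598 F [ 1.   0.6 -1.8] 0.0
shift [-0.097  0.002  0.195] turn [ 0.001 -0.113  0.   ]
t 24.88 grasp now [ 0.5517 -0.0369  0.1176] q [-0.16  0.06  1.71  0.    1.37 -1.68] open 0.0598 F [ 1.   0.6 -1.8] 0.0
shift [-0.177  0.     0.195] turn [ 0.001 -0.113  0.   ]
```

View pics/c6.png

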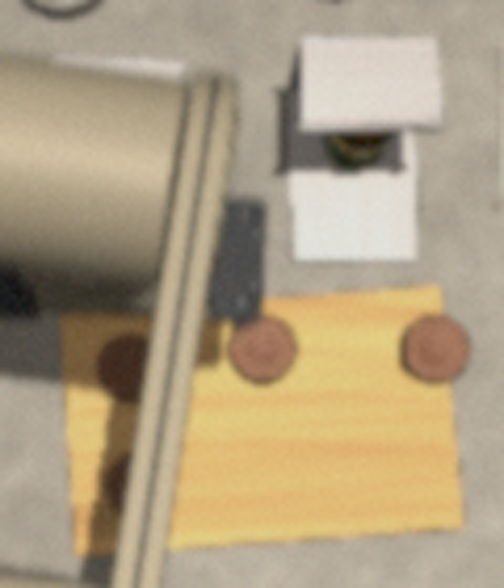

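```bash
python3 -m crank '[[[-1,0,0,0,0,-0.11,0],[-1,-0.03,0.002,0,0,-0.113,0],[-1,-0.08,0.002,0.05,0,-0.113,0],[-1,-0.081,0.002,0.12,0,-0.113,0],[-1,-0.081,0.002,0.191,0,-0.113,0]]]';python3 -m crank '[[[-1,0,0,0,0,0,0],[-1,0,0,0,0,0,0],[-1,0,0,0,0,0,0],[-1,0,0,0,0,0,0],[-1,0,0,0,0,0,0]]]'
python3 - <<'E'
from h import *
go([.605,-.0395,.022],-3,80,back=0);go([.649,-.0415,.022],-3,80,back=0)
E
```

```text
t: 25.5
tool_pos: [0.602, -0.0391, 0.0243]
orientation: [0.077, 2.958, -0.007]
force: [-0.3, -0.0, 0.4]
opening: 0.0095
gripper_force: 0.0
t: 26.12
tool_pos: [0.5991, -0.0388, 0.0233]
orientation: [0.077, 2.96, -0.006]
force: [1.3, -0.3, 0.5]
opening: 0.0005
gripper_force: 0.0
t 26.12 grasp now [ 0.5991 -0.0388  0.0233] q [-0.16  0.11  1.86  0.02  0.99 -1.69] open 0.0005 F [ 1.3 -0.3  0.5] 0.0
shift [-0.011 -0.001  0.005] turn [0.    0.004 0.   ]
t 26.12 grasp now [ 0.5991 -0.0388  0.0233] q [-0.16  0.11  1.86  0.02  0.99 -1.69] open 0.0005 F [ 1.3 -0.3  0.5] 0.0
shift [-0.098 -0.     0.02 ] turn [0.    0.004 0.   ]
```

```bash
python3 -m crank '[[[-1,-0.01,0,0.003,0,0,0],[-1,-0.018,0,0.004,0,0,0],[-1,-0.026,0,0.006,0,0,0],[-1,-0.034,0,0.007,0,0,0],[-1,-0.042,0,0.008,0,0,0]]]';python3 -m crank '[[[-1,-0.01,0,0.002,0,0,0],[-1,-0.02,0,0.004,0,0,0],[-1,-0.03,0,0.006,0,0,0],[-1,-0.038,0,0.008,0,0,0],[-1,-0.046,0,0.009,0,0,0]]]';python3 -m crank '[[[-1,-0.006,0,0.001,0,0,0],[-1,-0.01,0,0.002,0,0,0],[-1,-0.01,0,0.002,0,0,0],[-1,-0.01,0,0.002,0,0,0],[-1,-0.01,0,0.002,0,0,0]]]';python3 -m crank '[[[-1,0.02,0,0,0,0,0],[-1,0.06,0,-0.02,0,0,0],[-1,0.1,0,-0.06,0,0,0],[1,0.12,0,-0.15,0,0,0],[1,0.12,0.1,-0.25,0,0.113,0]]]';python3 -m crank '[[[1,0,0.1,-0.05,0,0,0],[1,0.1,0.2,-0.05,0,0,0],[1,0.2,0.3,-0.05,0,0,0],[1,0.2,0.4,-0.05,0,0,0],[1,0.2,0.5,-0.05,0,0,0]]]'
python3 - <<'E'
from h import *
im=read_camera('top');b=read_camera('scene')
cv2.imwrite('pics/t7.png',np.hstack([cv2.resize(im[140:280,285:415],None,fx=3.8,fy=3.8),cv2.resize(b[150:283,270:360],None,fx=4,fy=4)])[:,:,::-1])
to([.5,0,.2])
E
```

```text
t: 26.75
tool_pos: [0.6201, -0.0398, 0.022]
orientation: [0.077, 2.962, -0.006]
force: [-0.5, 0.5, -0.6]
opening: 0.0001
gripper_force: 0.4
t: 27.38
tool_pos: [0.6436, -0.041, 0.0219]
orientation: [0.077, 2.961, -0.006]
force: [-1.2, -0.1, 0.1]
opening: 0.0006
gripper_force: 0.4
t: 28.0
tool_pos: [0.6485, -0.0413, 0.022]
orientation: [0.077, 2.961, -0.006]
force: [-0.2, -0.3, -0.3]
opening: 0.0002
gripper_force: 0.0
t: 28.62
tool_pos: [0.5595, 0.0058, 0.1245]
orientation: [-0.088, -3.128, -0.0]
force: [2.4, -0.9, -0.6]
opening: 0.0156
gripper_force: 0.0
t: 29.25
tool_pos: [0.4819, 0.2636, 0.1536]
orientation: [0.08, 3.138, 0.002]
force: [0.2, -0.3, 0.5]
opening: 0.0658
gripper_force: 0.0
pos [0.4823 0.266  0.1533] t 29.35 q [ 0.41  0.02  1.69  0.    1.43 -1.11]
shift [-0.061 -0.529 -0.094]
tool y yaw 87.3 tool z [ 0.0021  0.0023 -1.    ]
```

View pics/t7.png

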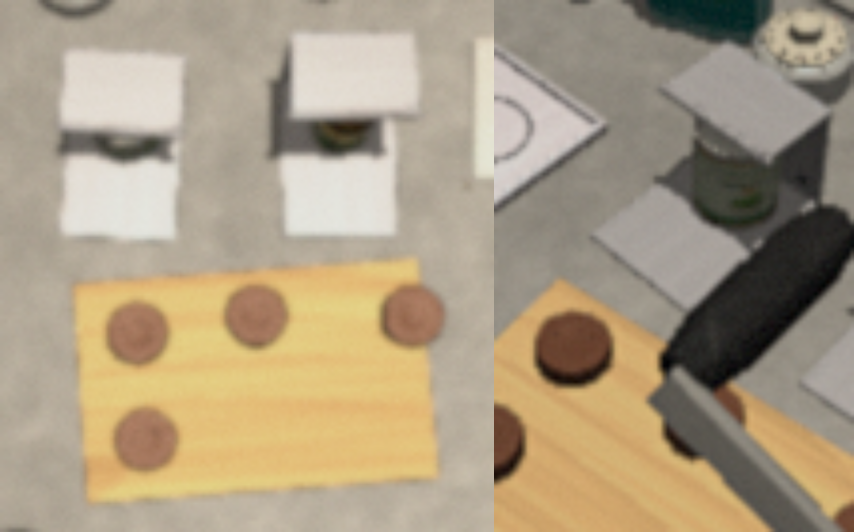

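```bash
cat >> h.py <<'E'
def sh(a,b=None):
    """shift units from point a (default current TCP) to b in current tool axes"""
    s=read_state(); r=R.from_rotvec(s['orientation']); a=s['tool_pos'] if a is None else np.array(a)
    return (r.inv().apply(np.array(b)-a)/.5).round(3)
E
python3 - <<'E'
from h import *
for p in [(137,333),(257,316),(413,316),(145,438)]: print('patty',p2w('top',285+p[0]/3.8-.4,140+p[1]/3.8-.4,.023).round(4))
print(sh(None,[.5184,-.0529,.1]))
to([.5184,-.0529,.008])
E
```

```text
patty [ 0.5183 -0.0525  0.023 ]
patty [ 0.5308 -0.1442  0.023 ]
patty [ 0.5301 -0.2631  0.023 ]
patty [ 0.4388 -0.0583  0.023 ]
[-0.102 -0.634  0.105]
pos [0.4823 0.266  0.1533] t 29.35 q [ 0.41  0.02  1.69  0.    1.43 -1.11]
shift [-0.102 -0.634  0.289]
tool y yaw 87.3 tool z [ 0.0021  0.0023 -1.    ]
```

```bash
python3 -m crank '[[[0.5,-0.02,-0.12,0,0,0,0],[0.5,-0.04,-0.24,0,0,0,0],[0.5,-0.06,-0.36,0,0,0,0],[0.5,-0.08,-0.48,0.02,0,0,0],[0.5,-0.1,-0.6,0.04,0,0,0]]]';python3 -m crank '[[[0.5,0,-0.034,0.05,0,0,0],[0.5,0,-0.034,0.1,0,0,0],[0.5,0,-0.034,0.15,0,0,0],[0.5,0,-0.034,0.15,0,0,0],[0.5,0,-0.034,0.15,0,0,0]]]'
python3 - <<'E'
from h import *
to([.5184,-.0527,.008]); print(sh([.5184,-.0527,.1],[.6242,.2075,.1]))
E
```

```text
t: 29.98
tool_pos: [0.5173, -0.043, 0.1332]
orientation: [0.082, 3.138, 0.0]
force: [1.2, 0.9, 0.8]
opening: 0.0696
gripper_force: 0.0
t: 30.6
tool_pos: [0.5174, -0.0576, 0.0592]
orientation: [0.082, 3.138, 0.001]
force: [-0.2, -0.7, 0.2]
opening: 0.0699
gripper_force: 0.0
pos [ 0.5174 -0.0576  0.0592] t 30.6 q [-0.21  0.03  1.86  0.    1.25 -1.73]
shift [-0.001  0.01   0.102]
tool y yaw 87.0 tool z [ 2.8e-03  3.0e-04 -1.0e+00]
[-0.184  0.531  0.001]
```

Descend, grip, lift, carry towards far-left.

```bash
python3 -m crank '[[[0.5,-0.001,0.01,0.04,0,0,0],[0.5,-0.001,0.01,0.08,0,0,0],[0.5,-0.001,0.01,0.102,0,0,0],[0.5,-0.001,0.01,0.102,0,0,0],[-1,-0.001,0.01,0.102,0,0,0]]]' 20;python3 -m crank '[[[-1,0,0,0,0,0,0],[-1,0,0,0,0,0,0],[-1,0,0,0,0,0,0],[-1,0,0,-0.06,0,0,0],[-1,0,0,-0.12,0,0,0]]]'; python3 -m crank '[[[-1,-0.03,0.12,0,0,0,0],[-1,-0.07,0.24,0,0,0,0],[-1,-0.12,0.35,0,0,0,0],[-1,-0.16,0.46,0,0,0,0],[-1,-0.184,0.53,0,0,0,0]]]';python3 -m crank '[[[-1,0,0,0,0,0,0],[-1,0,0,0,0,0,0],[-1,0,0,0,0,0,0],[-1,0,0,0,0,0,0],[-1,0,0,0,0,0,0]]]';python3 - <<'E'
from h import *
to([.6242,.2075,.0075])
E
```

```text
t: 31.22
tool_pos: [0.5189, -0.0525, 0.0084]
orientation: [0.082, 3.137, 0.001]
force: [-0.3, 0.3, -0.1]
opening: 0.0642
gripper_force: 0.0
t: 31.85
tool_pos: [0.5174, -0.0522, 0.0676]
orientation: [0.082, 3.14, 0.001]
force: [-0.3, -0.3, 0.8]
opening: 0.0145
gripper_force: 0.0
t: 32.48
tool_pos: [0.6242, 0.2103, 0.0675]
orientation: [0.079, 3.138, 0.002]
force: [-0.1, -1.1, -0.4]
opening: 0.0003
gripper_force: 0.0
t: 33.1
tool_pos: [0.6237, 0.2068, 0.0678]
orientation: [0.083, 3.138, 0.001]
force: [0.4, 0.5, 0.3]
opening: 0.0008
gripper_force: 0.0
pos [0.6237 0.2068 0.0678] t 33.1 q [ 0.24  0.37  1.45  0.    1.32 -1.28]
shift [-0.001  0.001  0.121]
tool y yaw 87.0 tool z [ 2.2e-03  6.0e-04 -1.0e+00]
```

Run:
```python
from h import *
im=read_camera('top');b=read_camera('scene')
cv2.imwrite('pics/t8.png',np.hstack([cv2.resize(im[200:280,295:405],None,fx=4,fy=4),cv2.resize(b[215:295,235:325],None,fx=4,fy=4)])[:,:,::-1])
```

```text
(no output)
```

View pics/t8.png

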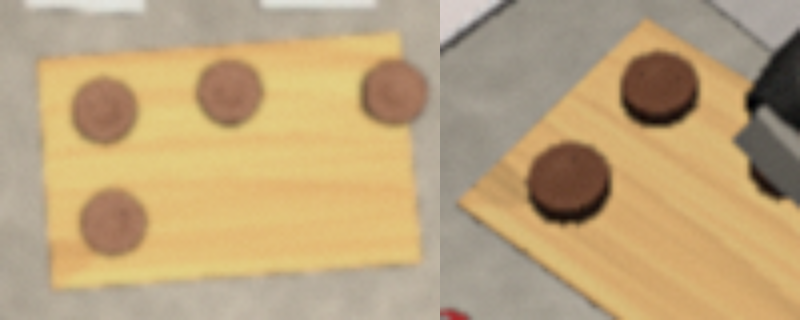

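```bash
python3 -m crank '[[[0.5,0.03,-0.12,0,0,0,0],[0.5,0.07,-0.24,0,0,0,0],[0.5,0.12,-0.35,0,0,0,0],[0.5,0.16,-0.46,0,0,0,0],[0.5,0.184,-0.53,0.02,0,0,0]]]';python3 -m crank '[[[0.5,0,0,0.03,0,0,0],[0.5,0,0,0.06,0,0,0],[0.5,0,0,0.09,0,0,0],[0.5,0,0,0.1,0,0,0],[0.5,0,0,0.102,0,0,0]]]'; python3 -m crank '[[[0.1,0,0,0.002,0,0,0],[0.1,0,0,0.002,0,0,0],[0.1,0,0,0.002,0,0,0],[0,0,0,0.002,0,0,0],[0,0,0,0.002,0,0,0]]]'; python3 -m crank '[[[-0.2,0,0,0,0,0,0],[-0.2,0,0,0,0,0,0],[-0.2,0,0,0,0,0,0],[-0.2,0,0,0,0,0,0],[-0.2,0,0,0,0,0,0]]]' ;python3 - <<'E'
from h import *
to([.5184,-.0527,.006])
im=read_camera('scene')
cv2.imwrite('pics/t9.png',cv2.resize(im[195:315,215:375],None,fx=5,fy=5)[:,:,::-1])
E
```

```text
t: 33.83
tool_pos: [0.5177, -0.0547, 0.0582]
orientation: [0.084, 3.136, -0.0]
force: [0.5, 0.0, -0.5]
opening: 0.0456
gripper_force: 0.0
t: 34.45
tool_pos: [0.5179, -0.0516, 0.0057]
orientation: [0.08, 3.14, 0.001]
force: [-1.1, 0.6, 0.3]
opening: 0.0696
gripper_force: 0.0
t: 35.08
tool_pos: [0.5182, -0.0524, 0.0054]
orientation: [0.082, 3.138, 0.001]
force: [0.6, 1.1, 0.1]
opening: 0.0467
gripper_force: 0.0
t: 35.7
tool_pos: [0.5181, -0.0523, 0.0053]
orientation: [0.082, 3.139, 0.001]
force: [-0.2, 0.5, 0.5]
opening: 0.0374
gripper_force: 0.0
pos [ 0.5181 -0.0523  0.0053] t 35.7 q [-0.2   0.1   1.89  0.    1.15 -1.72]
shift [-0.001 -0.001 -0.001]
tool y yaw 87.0 tool z [ 2.e-03  6.e-04 -1.e+00]
```

View pics/t9.png

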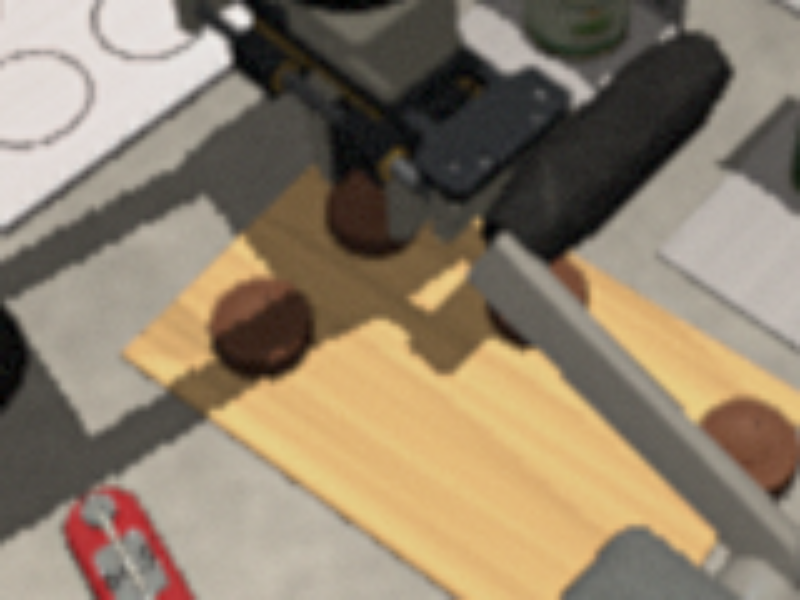

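Patty sits toward the camera relative to the fingers. I have used up the picture allowance, so I'll measure numerically from here.

Run:
```python
from h import *
for p in ([.5184,-.0527,.023],[.5181,-.0523,.0053],[.5184,-.0767,.023],[.5184,-.0287,.023],[.4944,-.0527,.005],[.4388,-.0583,.023]):
    w=w2p('scene',p); print(p,((w-[215,195])*5).round(0))
# patty4 top-face centre in crop ~ (262,320)
print(p2w('scene',215+262/5,195+318/5,.023))
# patty1 near-bottom point of rim (370,255) on board
print(p2w('scene',215+368/5,195+255/5,.005))
def blobs(n,z):
    im=read_camera(n); hsv=cv2.cvtColor(im,cv2.COLOR_RGB2HSV)
    return im,hsv
im,hsv=blobs('top',.023); print(im[256,323],hsv[256,323],im[240,345],hsv[240,345])
im,hsv=blobs('scene',.023); print(im[258,267],hsv[258,267],im[275,300],hsv[275,300])
```

```text
[0.5184, -0.0527, 0.023] [375. 202.]
[0.5181, -0.0523, 0.0053] [376. 223.]
[0.5184, -0.0767, 0.023] [412. 229.]
[0.5184, -0.0287, 0.023] [339. 176.]
[0.4944, -0.0527, 0.005] [343. 255.]
[0.4388, -0.0583, 0.023] [264. 317.]
[ 0.43771933 -0.05812107  0.023     ]
[ 0.50220076 -0.06183427  0.005     ]
[70 48 35] [ 11 127  70] [133 108  74] [ 17 113 133]
[56 35 28] [  8 127  56] [226 183 120] [ 18 120 226]
```

```bash
python3 -m crank '[[[-0.2,0,0,-0.03,0,0,0],[0.4,0,0,-0.06,0,0,0],[0.4,0,0,-0.06,0,0,0],[0.4,0,0,-0.03,0,0,0],[0.4,0,0,-0.002,0,0,0]]]';python3 -m crank '[[[0.4,0,0,0,0,0,0],[0.4,0,0,0.003,0,0,0],[0.4,0,0,0.005,0,0,0],[0.4,0,0,0.005,0,0,0],[0.4,0,0,0.005,0,0,0]]]'; python3 -m crank '[[[0.4,0,0,0.003,0,0,0],[0.4,0,0,0.003,0,0,0],[0.4,0,0,0.003,0,0,0],[0.4,0,0,0.003,0,0,0],[0.4,0,0,0.003,0,0,0]]]'
```

```text
t: 36.48
tool_pos: [0.5172, -0.0521, 0.0044]
orientation: [0.082, 3.14, 0.001]
force: [0.6, -0.3, -1.0]
opening: 0.0645
gripper_force: 0.0
t: 37.1
tool_pos: [0.5184, -0.0524, 0.0041]
orientation: [0.082, 3.138, 0.001]
force: [-0.3, 0.2, -0.2]
opening: 0.0651
gripper_force: 0.0
t: 37.72
tool_pos: [0.5181, -0.0523, 0.0023]
orientation: [0.082, 3.139, 0.001]
force: [-0.5, -0.2, -0.2]
opening: 0.0648
gripper_force: 0.0
```

```bash
python3 -m crank '[[[0.4,0,0,0.002,0,0,0],[0.4,0,0,0.004,0,0,0],[0.4,0,0,0.006,0,0,0],[0.4,0,0,0.006,0,0,0],[0.4,0,0,0.006,0,0,0]]]'; python3 -m crank '[[[0.4,0,0,0.002,0,0,0],[0.4,0,0,0.004,0,0,0],[0.4,0,0,0.006,0,0,0],[0.4,0,0,0.006,0,0,0],[0.4,0,0,0.006,0,0,0]]]';python3 -m crank '[[[0,0,0,0,0,0,0],[0,0,0,0,0,0,0],[0,0,0,0,0,0,0],[0,0,0,0,0,0,0],[-0.2,0,0,0,0,0,0]]]' 10; python3 -m crank '[[[-0.2,0,0,0,0,0,0],[-0.2,0,0,0,0,0,0],[-0.2,0,0,0,0,0,0],[-0.2,0,0,0,0,0,0],[-0.2,0,0,0,0,0,0]]]'
```

```text
t: 38.35
tool_pos: [0.5181, -0.0523, -0.0007]
orientation: [0.082, 3.139, 0.001]
force: [0.3, -0.5, -0.6]
opening: 0.0648
gripper_force: 0.0
t: 38.98
tool_pos: [0.5181, -0.0523, -0.0037]
orientation: [0.082, 3.139, 0.001]
force: [0.7, 1.0, -0.6]
opening: 0.0652
gripper_force: 0.0
t: 39.6
tool_pos: [0.5181, -0.0523, -0.0037]
orientation: [0.082, 3.139, 0.001]
force: [-0.8, 0.1, 0.2]
opening: 0.0468
gripper_force: 10.0
t: 40.22
tool_pos: [0.5182, -0.0523, -0.0037]
orientation: [0.082, 3.139, 0.001]
force: [0.9, 0.9, 1.8]
opening: 0.0473
gripper_force: 10.0
```

```bash
python3 -m crank '[[[-1,0,0,0,0,0,0],[-1,0,0,0,0,0,0],[-1,0,0,-0.04,0,0,0],[-1,0,0,-0.08,0,0,0],[-1,0,0,-0.12,0,0,0]]]' 20; python3 -m crank '[[[-1,-0.03,0.12,0,0,0,0],[-1,-0.07,0.24,0,0,0,0],[-1,-0.12,0.35,0,0,0,0],[-1,-0.16,0.46,0,0,0,0],[-1,-0.184,0.53,0,0,0,0]]]';python3 -m crank '[[[-1,0,0,0,0,0,0],[-1,0,0,0,0,0,0],[-1,0,0,0,0,0,0],[-1,0,0,0,0,0,0],[-1,0,0,0,0,0,0]]]';python3 - <<'E'
from h import *
to([.6242,.2075,-.0042])
print(sh([.6242,.2075,.05],[.5308,-.1442,.05]))
E
```

```text
t: 40.85
tool_pos: [0.5176, -0.0525, 0.0566]
orientation: [0.082, 3.139, 0.001]
force: [0.7, 0.1, -0.7]
opening: 0.047
gripper_force: 20.0
t: 41.48
tool_pos: [0.6241, 0.2101, 0.0562]
orientation: [0.079, 3.139, 0.001]
force: [-0.5, -0.3, -1.0]
opening: 0.0471
gripper_force: 20.0
t: 42.1
tool_pos: [0.6237, 0.2068, 0.0569]
orientation: [0.083, 3.138, 0.001]
force: [-0.3, 0.2, 0.1]
opening: 0.0463
gripper_force: 20.0
pos [0.6237 0.2068 0.0569] t 42.1 q [ 0.24  0.38  1.46  0.    1.3  -1.28]
shift [-0.001  0.001  0.122]
tool y yaw 87.0 tool z [ 2.2e-03  6.0e-04 -1.0e+00]
[ 0.149 -0.712 -0.001]
```

Place it, release, rise, and travel to patty 2.

```bash
python3 -m crank '[[[-1,0,0.001,0.04,0,0,0],[-1,-0.001,0.001,0.08,0,0,0],[-1,-0.001,0.001,0.11,0,0,0],[-1,-0.001,0.001,0.121,0,0,0],[-1,-0.001,0.001,0.122,0,0,0]]]'; python3 -m crank '[[[-1,0,0,0,0,0,0],[0.3,0,0,0,0,0,0],[0.3,0,0,0,0,0,0],[0.3,0,0,-0.03,0,0,0],[0.3,0,0,-0.13,0,0,0]]]'; python3 -m crank '[[[0.4,0.03,-0.12,0,0,0,0],[0.4,0.06,-0.24,0,0,0,0],[0.4,0.09,-0.36,0,0,0,0],[0.4,0.12,-0.48,0,0,0,0],[0.4,0.149,-0.6,0,0,0,0]]]'; python3 -m crank '[[[0.4,0,-0.11,0,0,0,0],[0.4,0,-0.11,0,0,0,0],[0.4,0,-0.11,0,0,0,0],[0.4,0,-0.11,0,0,0,0],[0.4,0,-0.11,0,0,0,0]]]'
python3 - <<'E'
from h import *
to([.5308,-.1442,-.0037])
print(sh([.5308,-.1442,.05],[.6202,.1276,.05]))
for n in('top','scene'):
    im=read_camera(n);hsv=cv2.cvtColor(im,cv2.COLOR_RGB2HSV)
    m=((hsv[...,0]<13)&(hsv[...,1]>70)&(hsv[...,1]<170)&(hsv[...,2]<150)&(hsv[...,2]>40)).astype(np.uint8)
    k,l,st,c=cv2.connectedComponentsWithStats(m)
    for i in range(1,k):
        if 60<st[i,4]<700:
            w=p2w(n,*c[i],.02)
            if .35<w[0]<.75 and -.35<w[1]<.35: print(n,st[i,2:],c[i].round(1),p2w(n,*c[i],.022).round(4))
E
```

```text
t: 42.72
tool_pos: [0.624, 0.208, -0.005]
orientation: [0.081, 3.139, 0.001]
force: [-0.3, -0.3, -1.3]
opening: 0.0466
gripper_force: 20.0
t: 43.35
tool_pos: [0.6214, 0.2073, 0.0585]
orientation: [-0.082, -3.136, 0.002]
force: [0.6, -0.7, -0.1]
opening: 0.0602
gripper_force: 0.0
t: 43.98
tool_pos: [0.5341, -0.0896, 0.062]
orientation: [0.081, 3.136, 0.0]
force: [0.5, -0.6, -0.8]
opening: 0.0653
gripper_force: 0.0
t: 44.6
tool_pos: [0.5316, -0.1414, 0.0603]
orientation: [0.079, 3.139, 0.001]
force: [0.8, -0.6, 0.2]
opening: 0.065
gripper_force: 0.0
pos [ 0.5316 -0.1414  0.0603] t 44.6 q [-0.35  0.1   1.78  0.    1.26 -1.88]
shift [ 0.001 -0.006  0.128]
tool y yaw 87.1 tool z [ 2.e-03  7.e-04 -1.e+00]
[-0.151  0.552  0.001]
top [ 15  15 153] [233.5 192.1] [0.6235 0.2042 0.022 ]
scene [ 16  12 142] [248.8 164.7] [0.6219 0.2061 0.022 ]
scene [ 20  18 282] [266.6 259.3] [ 0.4355 -0.0576  0.022 ]
scene [ 20  19 225] [365.8 283.2] [ 0.5332 -0.264   0.022 ]
```

```bash
python3 -m crank '[[[0.4,0.001,-0.006,0.04,0,0,0],[0.4,0.001,-0.006,0.08,0,0,0],[0.4,0.001,-0.006,0.12,0,0,0],[0.4,0.001,-0.006,0.128,0,0,0],[0.4,0.001,-0.006,0.128,0,0,0]]]';python3 -m crank '[[[-1,0,0,0,0,0,0],[-1,0,0,0,0,0,0],[-1,0,0,0,0,0,0],[-1,0,0,0,0,0,0],[-1,0,0,0,0,0,0]]]'; python3 -m crank '[[[-1,0,0,0,0,0,0],[-1,0,0,0,0,0,0],[-1,0,0,-0.04,0,0,0],[-1,0,0,-0.08,0,0,0],[-1,0,0,-0.12,0,0,0]]]' 20; python3 -m crank '[[[-1,-0.03,0.12,0,0,0,0],[-1,-0.06,0.24,0,0,0,0],[-1,-0.1,0.35,0,0,0,0],[-1,-0.13,0.46,0,0,0,0],[-1,-0.151,0.552,0,0,0,0]]]';python3 -m crank '[[[-1,0,0,0,0,0,0],[-1,0,0,0,0,0,0],[-1,0,0,0,0,0,0],[-1,0,0,0,0,0,0],[-1,0,0,0,0,0,0]]]';python3 - <<'E'
from h import *
to([.6202,.1276,-.0045])
print(sh([.6202,.1276,.05],[.4385,-.058,.05]))
E
```

```text
t: 45.32
tool_pos: [0.5308, -0.1453, -0.0036]
orientation: [0.081, 3.139, 0.001]
force: [-0.5, -0.5, -0.4]
opening: 0.0653
gripper_force: 0.0
t: 45.95
tool_pos: [0.5315, -0.1457, -0.0029]
orientation: [0.082, 3.137, 0.001]
force: [-1.6, 1.0, 5.5]
opening: 0.0463
gripper_force: 20.0
t: 46.58
tool_pos: [0.5302, -0.1456, 0.0565]
orientation: [0.082, 3.139, 0.001]
force: [0.1, -1.5, 0.0]
opening: 0.0467
gripper_force: 20.0
t: 47.2
tool_pos: [0.6206, 0.1282, 0.0563]
orientation: [0.081, 3.139, 0.001]
force: [-0.6, -0.4, -2.3]
opening: 0.0466
gripper_force: 20.0
t: 47.82
tool_pos: [0.6204, 0.1253, 0.0567]
orientation: [0.083, 3.138, 0.001]
force: [0.3, 0.4, -0.4]
opening: 0.0463
gripper_force: 20.0
pos [0.6204 0.1253 0.0567] t 47.83 q [ 0.12  0.32  1.53  0.    1.28 -1.4 ]
shift [0.001 0.004 0.122]
tool y yaw 87.0 tool z [ 2.1e-03  6.0e-04 -1.0e+00]
[ 0.343 -0.39  -0.001]
```

```bash
python3 -m crank '[[[-1,0,0.004,0.04,0,0,0],[-1,0.001,0.004,0.08,0,0,0],[-1,0.001,0.004,0.11,0,0,0],[-1,0.001,0.004,0.12,0,0,0],[-1,0.001,0.004,0.12,0,0,0]]]'; python3 -m crank '[[[-1,0,0,0,0,0,0],[0.3,0,0,0,0,0,0],[0.3,0,0,0,0,0,0],[0.3,0,0,-0.03,0,0,0],[0.3,0,0,-0.13,0,0,0]]]'; python3 -m crank '[[[0.4,0.07,-0.08,0,0,0,0],[0.4,0.14,-0.16,0,0,0,0],[0.4,0.21,-0.24,0,0,0,0],[0.4,0.28,-0.32,0,0,0,0],[0.4,0.343,-0.39,0,0,0,0]]]'; python3 -m crank '[[[0.4,0,0,0,0,0,0],[0.4,0,0,0,0,0,0],[0.4,0,0,0,0,0,0],[0.4,0,0,0,0,0,0],[0.4,0,0,0,0,0,0]]]'
python3 - <<'E'
from h import *
to([.4385,-.058,-.0025])
print(sh([.4385,-.058,.05],[.5443,.2115,.05]))
E
```

```text
t: 48.45
tool_pos: [0.6198, 0.1281, -0.0041]
orientation: [0.082, 3.139, 0.001]
force: [0.3, -0.6, -0.6]
opening: 0.0466
gripper_force: 20.0
t: 49.08
tool_pos: [0.6172, 0.1277, 0.0596]
orientation: [-0.082, -3.136, 0.001]
force: [0.3, 0.1, 0.2]
opening: 0.0601
gripper_force: 0.0
t: 49.7
tool_pos: [0.438, -0.059, 0.0624]
orientation: [0.082, 3.137, -0.0]
force: [-1.0, -0.4, 0.5]
opening: 0.0647
gripper_force: 0.0
t: 50.32
tool_pos: [0.4388, -0.0573, 0.061]
orientation: [0.08, 3.139, 0.001]
force: [0.4, -0.3, -0.3]
opening: 0.065
gripper_force: 0.0
pos [ 0.4388 -0.0573  0.061 ] t 50.33 q [-0.25 -0.2   2.07  0.    1.27 -1.77]
shift [ 0.001 -0.002  0.127]
tool y yaw 87.1 tool z [ 1.6e-03  7.0e-04 -1.0e+00]
[-0.184  0.549  0.001]
```

```bash
python3 -m crank '[[[0.4,0.001,-0.002,0.04,0,0,0],[0.4,0.001,-0.002,0.08,0,0,0],[0.4,0.001,-0.002,0.12,0,0,0],[0.4,0.001,-0.002,0.126,0,0,0],[0.4,0.001,-0.002,0.126,0,0,0]]]';python3 -m crank '[[[-1,0,0,0,0,0,0],[-1,0,0,0,0,0,0],[-1,0,0,0,0,0,0],[-1,0,0,0,0,0,0],[-1,0,0,0,0,0,0]]]'; python3 -m crank '[[[-1,0,0,0,0,0,0],[-1,0,0,0,0,0,0],[-1,0,0,-0.04,0,0,0],[-1,0,0,-0.08,0,0,0],[-1,0,0,-0.12,0,0,0]]]' 20; python3 -m crank '[[[-1,-0.03,0.11,0,0,0,0],[-1,-0.07,0.22,0,0,0,0],[-1,-0.1,0.33,0,0,0,0],[-1,-0.14,0.44,0,0,0,0],[-1,-0.184,0.549,0,0,0,0]]]';python3 -m crank '[[[-1,0,0,0,0,0,0],[-1,0,0,0,0,0,0],[-1,0,0,0,0,0,0],[-1,0,0,0,0,0,0],[-1,0,0,0,0,0,0]]]';python3 - <<'E'
from h import *
to([.5443,.2115,-.004])
print(sh([.5443,.2115,.05],[.5315,-.2635,.05]))
E
```

```text
t: 50.95
tool_pos: [0.4383, -0.0585, -0.0016]
orientation: [0.081, 3.139, 0.001]
force: [0.1, 0.3, -0.3]
opening: 0.0654
gripper_force: 0.0
t: 51.58
tool_pos: [0.4388, -0.0588, -0.0012]
orientation: [0.082, 3.137, 0.001]
force: [-0.4, 0.5, 5.6]
opening: 0.0457
gripper_force: 20.0
t: 52.2
tool_pos: [0.4376, -0.0587, 0.0583]
orientation: [0.082, 3.139, 0.001]
force: [0.8, 0.6, -1.1]
opening: 0.0455
gripper_force: 20.0
t: 52.82
tool_pos: [0.5444, 0.2124, 0.0581]
orientation: [0.081, 3.139, 0.0]
force: [1.3, -0.8, 0.7]
opening: 0.0461
gripper_force: 20.0
t: 53.45
tool_pos: [0.5443, 0.2099, 0.0588]
orientation: [0.083, 3.138, 0.001]
force: [-0.3, 0.2, -0.9]
opening: 0.0456
gripper_force: 20.0
pos [0.5443 0.2099 0.0588] t 53.45 q [ 0.28  0.19  1.68 -0.    1.26 -1.24]
shift [0.001 0.003 0.126]
tool y yaw 87.0 tool z [ 2.5e-03  7.0e-04 -1.0e+00]
[-0.025 -0.95  -0.001]
```

```bash
python3 -m crank '[[[-1,0,0.003,0.04,0,0,0],[-1,0.001,0.003,0.08,0,0,0],[-1,0.001,0.003,0.11,0,0,0],[-1,0.001,0.003,0.121,0,0,0],[-1,0.001,0.003,0.121,0,0,0]]]'; python3 -m crank '[[[-1,0,0,0,0,0,0],[0.3,0,0,0,0,0,0],[0.3,0,0,0,0,0,0],[0.3,0,0,-0.03,0,0,0],[0.3,0,0,-0.13,0,0,0]]]'; python3 -m crank '[[[0.4,0,-0.1,0,0,0,0],[0.4,0,-0.2,0,0,0,0],[0.4,0,-0.3,0,0,0,0],[0.4,0,-0.4,0,0,0,0],[0.4,0,-0.45,0,0,0,0]]]'
cat >> h.py <<'E'
def blobs():
  for n in('top','scene'):
    im=read_camera(n);hsv=cv2.cvtColor(im,cv2.COLOR_RGB2HSV)
    m=((hsv[...,0]<13)&(hsv[...,1]>70)&(hsv[...,1]<170)&(hsv[...,2]<150)&(hsv[...,2]>40)).astype(np.uint8)
    k,l,st,c=cv2.connectedComponentsWithStats(m)
    for i in range(1,k):
        if 60<st[i,4]<700:
            w=p2w(n,*c[i],.02)
            if .35<w[0]<.75 and -.35<w[1]<.35: print(n,st[i,2:],c[i].round(1),p2w(n,*c[i],.022).round(4))
E
python3 - <<'E'
from h import *
blobs()
to([.531,-.2635,-.0015])
E
```

```text
t: 54.08
tool_pos: [0.5434, 0.2121, -0.0029]
orientation: [0.082, 3.14, 0.0]
force: [-0.0, 0.1, -0.1]
opening: 0.0464
gripper_force: 20.0
t: 54.7
tool_pos: [0.5411, 0.2114, 0.0613]
orientation: [-0.082, -3.137, 0.002]
force: [1.1, 0.6, 0.2]
opening: 0.0605
gripper_force: 0.0
t: 55.32
tool_pos: [0.5324, -0.015, 0.0644]
orientation: [0.085, 3.137, 0.0]
force: [1.1, -0.0, -0.7]
opening: 0.0652
gripper_force: 0.0
top [ 15  15 155] [233.4 191.9] [0.624  0.2044 0.022 ]
top [ 15  14 149] [231.3 219.7] [0.5419 0.2081 0.022 ]
scene [ 16  12 159] [225.5 179.5] [0.5403 0.2101 0.022 ]
scene [ 20  19 226] [365.8 283.1] [ 0.5333 -0.264   0.022 ]
pos [ 0.5326 -0.015   0.0642] t 55.42 q [-0.12  0.05  1.82  0.    1.26 -1.64]
shift [-0.024 -0.496  0.132]
tool y yaw 86.8 tool z [ 3.7e-03 -3.0e-04 -1.0e+00]
```

```bash
python3 -m crank '[[[0.4,-0.004,-0.1,0,0,0,0],[0.4,-0.008,-0.2,0,0,0,0],[0.4,-0.014,-0.3,0,0,0,0],[0.4,-0.02,-0.4,0,0,0,0],[0.4,-0.024,-0.496,0,0,0,0]]]';python3 -m crank '[[[0.4,0,0,0,0,0,0],[0.4,0,0,0,0,0,0],[0.4,0,0,0,0,0,0],[0.4,0,0,0,0,0,0],[0.4,0,0,0,0,0,0]]]'
python3 - <<'E'
from h import *
print(read_state()['force'])
to([.531,-.2635,-.0013])
print(sh([.531,-.2635,.05],[.5403,.1316,.05]))
E
```

```text
t: 56.05
tool_pos: [0.532, -0.2615, 0.0637]
orientation: [0.081, 3.137, 0.001]
force: [0.4, 0.1, -0.6]
opening: 0.0652
gripper_force: 0.0
t: 56.68
tool_pos: [0.5314, -0.2601, 0.0628]
orientation: [0.08, 3.139, 0.001]
force: [-0.9, -0.0, -0.1]
opening: 0.0647
gripper_force: 0.0
[-0.90371285 -0.01813228 -0.09383715]
pos [ 0.5314 -0.2601  0.0628] t 56.67 q [-0.54  0.21  1.65  0.    1.28 -2.06]
shift [ 0.001 -0.007  0.128]
tool y yaw 87.1 tool z [ 2.1e-03  6.0e-04 -1.0e+00]
[0.022 0.79  0.   ]
```

```bash
python3 -m crank '[[[0.4,0.001,-0.007,0.04,0,0,0],[0.4,0.001,-0.007,0.08,0,0,0],[0.4,0.001,-0.007,0.12,0,0,0],[0.4,0.001,-0.007,0.128,0,0,0],[0.4,0.001,-0.007,0.128,0,0,0]]]';python3 -m crank '[[[-1,0,0,0,0,0,0],[-1,0,0,0,0,0,0],[-1,0,0,0,0,0,0],[-1,0,0,0,0,0,0],[-1,0,0,0,0,0,0]]]'; python3 -m crank '[[[-1,0,0,0,0,0,0],[-1,0,0,0,0,0,0],[-1,0,0,-0.04,0,0,0],[-1,0,0,-0.08,0,0,0],[-1,0,0,-0.12,0,0,0]]]' 20; python3 -m crank '[[[-1,0,0.11,0,0,0,0],[-1,0.01,0.22,0,0,0,0],[-1,0.01,0.33,0,0,0,0],[-1,0.015,0.44,0,0,0,0],[-1,0.02,0.55,0,0,0,0]]]';python3 -m crank '[[[-1,0,0.11,0,0,0,0],[-1,0.002,0.24,0,0,0,0],[-1,0.002,0.24,0,0,0,0],[-1,0.002,0.24,0,0,0,0],[-1,0.002,0.24,0,0,0,0]]]';python3 - <<'E'
from h import *
to([.5403,.1316,-.003])
E
```

```text
t: 57.3
tool_pos: [0.5302, -0.264, -0.002]
orientation: [0.082, 3.14, 0.002]
force: [0.5, -0.3, 0.8]
opening: 0.0651
gripper_force: 0.0
t: 57.92
tool_pos: [0.5312, -0.2645, -0.0006]
orientation: [0.082, 3.137, 0.0]
force: [-0.1, -0.0, 3.3]
opening: 0.0458
gripper_force: 19.5
t: 58.55
tool_pos: [0.5307, -0.2645, 0.0606]
orientation: [0.082, 3.138, 0.0]
force: [0.1, -0.3, -0.8]
opening: 0.0455
gripper_force: 18.7
t: 59.18
tool_pos: [0.5352, 0.0125, 0.0605]
orientation: [0.082, 3.137, 0.001]
force: [1.7, 0.8, -0.3]
opening: 0.0453
gripper_force: 18.7
t: 59.8
tool_pos: [0.5403, 0.1294, 0.0593]
orientation: [0.084, 3.138, 0.0]
force: [-0.1, -0.6, -0.3]
opening: 0.0457
gripper_force: 18.7
pos [0.5403 0.1294 0.0593] t 59.8 q [ 0.14  0.12  1.76 -0.    1.26 -1.37]
shift [0.    0.004 0.125]
tool y yaw 86.9 tool z [ 2.3e-03  2.0e-04 -1.0e+00]
```

```bash
python3 -m crank '[[[-1,0,0.004,0.04,0,0,0],[-1,0,0.004,0.08,0,0,0],[-1,0,0.004,0.11,0,0,0],[-1,0,0.004,0.1215,0,0,0],[-1,0,0.004,0.1215,0,0,0]]]'; python3 -m crank '[[[-1,0,0,0,0,0,0],[0.3,0,0,0,0,0,0],[0.3,0,0,0,0,0,0],[0.3,0,0,-0.03,0,0,0],[0.3,0,0,-0.13,0,0,0]]]'; python3 -m crank '[[[0.4,0,0,-0.1,0,0,0],[0.4,0.02,0.1,-0.2,0,0,0],[0.4,0.1,0.2,-0.25,0,0,0],[0.4,0.2,0.3,-0.25,0,0,0],[0.4,0.3,0.4,-0.25,0,0,0]]]'; python3 -m crank '[[[0.4,0.08,0.1,0,0,0,0],[0.4,0.15,0.2,0,0,0,0],[0.4,0.2,0.3,0,0,0,0],[0.4,0.2,0.4,0,0,0,0],[0.4,0.2,0.4,0,0,0,0]]]'
python3 - <<'E'
from h import *
blobs(); a=read_camera('top').astype(int); b=cv2.imread('pics/top0.png')[:,:,::-1].astype(int)
d=(np.abs(a-b).sum(2)>90).astype(np.uint8); k,l,st,c=cv2.connectedComponentsWithStats(d)
for i in range(1,k):
    if st[i,4]>25: print(st[i],c[i].round(0))
E
```

```text
t: 60.42
tool_pos: [0.5397, 0.1326, -0.0028]
orientation: [0.082, 3.14, 0.0]
force: [0.6, 0.0, -0.7]
opening: 0.0464
gripper_force: 20.0
t: 61.05
tool_pos: [0.5374, 0.1324, 0.0617]
orientation: [-0.082, -3.137, 0.001]
force: [-0.2, -0.1, 0.5]
opening: 0.0604
gripper_force: 0.0
t: 61.68
tool_pos: [0.4193, 0.3201, 0.19]
orientation: [0.082, 3.136, 0.004]
force: [0.8, 0.6, -0.1]
opening: 0.0649
gripper_force: 0.0
t: 62.3
tool_pos: [0.3291, 0.5258, 0.1871]
orientation: [0.077, 3.139, 0.0]
force: [0.5, 0.0, -0.9]
opening: 0.0652
gripper_force: 0.0
top [ 15  15 160] [233.3 191.9] [0.6241 0.2046 0.022 ]
top [ 15  14 128] [261.  194.1] [0.6172 0.1229 0.022 ]
top [ 15  14 150] [231.3 219.7] [0.5419 0.2082 0.022 ]
top [ 15  14 117] [259.2 222.1] [0.5343 0.1266 0.022 ]
scene [ 16  12 138] [248.7 164.6] [0.6222 0.2065 0.022 ]
scene [ 16  12 154] [267.4 178.4] [0.6181 0.1268 0.022 ]
scene [ 16  12 151] [225.5 179.3] [0.5409 0.2107 0.022 ]
scene [ 18  13 173] [243.7 194.2] [0.5361 0.1318 0.022 ]
[368 172  15  10  94] [374. 176.]
[311 176  15   8  47] [318. 180.]
[247 179  22  24 348] [257. 190.]
[224 184  19  17 250] [233. 192.]
[222 211  18  18 252] [231. 220.]
[249 212  18  18 248] [258. 221.]
[344 215  17  17 232] [352. 223.]
[371 215  18  17 240] [379. 223.]
[313 219  17  18 232] [321. 227.]
[236 233  23  22 178] [250. 244.]
[234 239   5  13  29] [236. 245.]
[315 247  17  17 230] [323. 255.]
[   0  274  189   79 6113] [ 90. 307.]
[   0  305   80   95 3351] [ 29. 368.]
[ 38 329  12  24  93] [ 44. 337.]
[ 44 355  72  45 874] [ 82. 379.]
[283 375  14  19  71] [290. 383.]
[246 380  31  20 204] [259. 389.]
```

```bash
python3 -c "
from plant import *
print(close_job())"
```

```text
the job is handed in; nothing more can be done
None
```

I handed the job in at about 62 s: the tin stands under the low roof, the jar under the high roof, and the four patties fill the far and middle rows within a few mm of ring centre by camera, but I viewed 15 pictures, one over the limit of 14.

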